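# Stamp a moulded cap with a mallet blow on the marking punch

### The arm

A 6-joint arm with a two-finger parallel gripper is mounted at the origin on the work surface. World frame = base frame: x ahead of the robot, y to its left, z up, the work surface at z = 0. Lengths are in mm, angles in rad, forces in N, time in s.
With the tool pointing down it reaches from about 350 to 775 mm from the base axis. Payload 7.3 kg.
Tool frame: the origin (TCP) lies on the centre line of the jaws, within the pads' length; the fingertips stand 22 mm ahead of it and the grasp point (between the pads) lies 3 mm ahead of it; z points along the fingers, y is the direction in which the jaws open and shut (so a half turn about z gives the same grasp; the last joint's range is limited). The gripper opens to 92 mm and grips with 3 to 60 N. Pads are 19 mm wide; open, the fingers measure 130 mm over their backs; the gripper's body (75 mm by 190 mm) begins 47 mm behind the grasp point.
Start: joints at [1.052, 0.342, 1.524, -0, 1.275, -0.146], TCP at [191.204, 488.962, 248.741] pointing down, gripper open.
Joint ranges: [-2.53, 2.53], [-0.77, 2.02], [0.04, 2.7], [-1, 4.14], [0.28, 2.66], [-3.11, 3.11]. Speed limits (rad/s): [2.57, 2.57, 3.14, 3.14, 3.14, 3.14].

### API

Orientations are given as [roll, pitch, yaw] about the fixed x, y, z axes, in that order (R = Rz(yaw) Ry(pitch) Rx(roll)).
In Python, from plant import bot gives the robot as it stands.
- The arm moves only by the tool play_rows, never from a script. Its argument "moves" is one flat list of numbers, 5 for each row, row after row: the closure in counts, from 0 (fully open) to 255 (shut), then the shift along the tool's x, y, z in mm, then the turn about the tool's z in degrees. A call has 1 to 8 rows; each row is the pose to reach, as a shift and turn from the pose commanded when the call began, along the tool's axes at that moment; what a row does not reach only later rows make up. A row lasts 1/12 s, in which the tool goes at most 41.7 mm and 7.16 degrees, less where a joint would pass 70% of its speed; a pose out of reach is approached as far as the arm can. A call with a gripper value outside its range is refused whole. The fingers move at their own pace and stop on an object; the grip force is fixed at half the most. Time passes only in rows, so rows that repeat a pose let the fingers close. It gives the time, the measured TCP pose, the force and the opening at its end, in the units of the state.
- bot.get_obs(): the state, without advancing time (a new reading comes with each control period).
- bot.capture(name): name is "scene" or "top" or "wrist"; returns a dict with "color" (480x640x3 uint8, red, green, blue), "fx", "fy", "cx", "cy" (pixels), "world_to_cam" (4x4, takes a point from world to camera coordinates); the wrist camera has in their place "T_tool_cam" (4x4, takes a point from camera to tool coordinates, whose origin is the TCP and whose axes are the flange's). Camera axes: x right, y down, z forward; pixel columns grow to the right and rows downward; lengths in mm; the calibration is good to about 2 mm. A picture is of the moment at which its call begins: read the wrist's pose just before it. There is no depth.
- bot.close_job(): hands the job in, once; it reports no verdict.
The state is a dict: "time": time; "joint_positions": joint angles; "dq": joint speeds; "tau": joint torques, N m; "tool_pos": TCP position; "tcp_rot": TCP orientation; "contact_force": force on the tool from outside, world axes, zero at the start; "moment": the same for the moment, N m; "grip_width": finger opening in mm.
Only numpy, scipy, OpenCV 4.12 (cv2) and the standard library are available. Lean on these libraries where they do the work, as an engineer would, in place of code of your own. Each camera call takes 0.05 s, during which the arm holds its last target.

### The job

Pull the mallet out of its tool sleeve, take it by its handle, and with its head strike the sprung brass punch a brisk blow that drives it fully down, so that it marks the red cap in the fixture. Then stand the mallet on its white face on the rubber mat, midway between the white jar and the blue jar and in line with them, and let go of it. Leave everything else on the bench where it is.

Things in the scene. Friction and masses are not known exactly. Their poses are not given: they have to be found in the camera images.
- mallet: mallet: square steel head with round plastic faces (white below, orange above), 48 mm across, 70 mm tall; wooden handle 24 mm wide, 22 mm high, level, its axis 35 mm above the lower face, to 165 mm from the head's axis; 350 g, centre of mass 13 mm from that axis. Origin: centre of lower face; x along the handle, z up. Starts standing on its face, handle in the sleeve, head outside
- sleeve: fixed blue sheet-metal tool sleeve, a low tunnel open only at its mouth. Origin on the bench under the parked mallet head; x points into the tunnel. Walls and roof run from x = 33 mm (mouth) to 180 mm (closed end); outside 46 mm wide, 59 mm high; inside 40 mm wide, roof underside 56 mm above the bench
- fixture: fixed grey fixture, red cap in it under an upright sprung brass punch. Origin on the bench below the punch, z up. Clear guard with yellow rim on its -x, +y and -y sides: inner faces 36 mm from the punch axis, 5 mm thick, top 166 mm above the bench; open at the top and towards +x (a mallet head fits in, handle out along +x). Base x -85 to 55, y -58 to 58 mm, 12 mm high
- punch (a joint): travel of the sprung punch in m: 0 at rest (up), 0.020 fully down; it springs back. About 3 N starts it, 9 N holds it down
- punch_top (a point): centre of the punch's 28 mm brass top, 110 mm above the bench at rest; moves down with the punch
- mat: fixed thin black rubber mat, 110 x 360 mm and 4 mm thick; origin at the centre of its underside, y along its length. Three containers stand in a row on its middle line, 140 mm apart: the white jar at the centre, the blue and the yellow jar on either side
- white_jar: white screw-lid jar, 56 mm across, 85 mm high; origin at the centre of its underside, z up
- blue_jar: blue screw-lid jar, 56 mm across, 80 mm high; origin at the centre of its underside, z up
- yellow_jar: yellow screw-lid jar, 56 mm across, 80 mm high; origin at the centre of its underside, z up
- cutters: side cutters with red grips lying flat, 110 mm long, 12 mm high, bystander; origin near the pivot on the bench
- scissors: scissors with red loops lying flat, 150 mm long, 10 mm high, bystander; origin near the pivot on the bench
- cap1: loose red ribbed plastic moulding, bystander: 52 mm high, widest 60 mm across; origin at the centre of its underside, z up
- cap2: loose red ribbed plastic moulding, bystander: 52 mm high, widest 60 mm across; origin at the centre of its underside, z up
- cap3: loose red ribbed plastic moulding, bystander: 52 mm high, widest 60 mm across; origin at the centre of its underside, z up
- cap4: loose red ribbed plastic moulding, bystander: 52 mm high, widest 60 mm across; origin at the centre of its underside, z up
Mind the look-alikes: they are no part of the job. Leave any pink or turquoise look-alike of the blue_jar alone.

How it is judged:
By the outcome, as a careful person would: the job done as asked, in the order asked, and still so for the second after the job is handed in, with the robot touching nothing.
It also fails if it takes over 64 s, if anything falls off the work surface, if the arm or the gripper's body presses on something with over 40 N, if the wrist force passes 120 N, or if a joint passes its speed limit or range.

## Working session

There is one attempt and no reset: what is moved stays moved. The work goes in short steps, Python scripts to look and compute and a tool call to move; the robot and the scene stay as the last step left them, time stands still between calls to the robot, and variables do not carry over. Pictures are saved under pics/ and viewed, and the job is handed in when it is done.

Besides the shell and the picture viewer there is one more tool, called by a JSON object that holds its "fn" and its "kwargs". play_rows: Moves the arm, as the interface text tells. Its arguments: {"type":"object","properties":{"moves":{"type":"array","items":{"type":"number"}}},"required":["moves"]}

```bash
ls; mkdir -p pics; python3 - <<'E'
from plant import bot
import cv2
print(bot.get_obs())
for n in("scene","top","wrist"):
    c=bot.capture(n); cv2.imwrite(f"pics/{n}0.png",c["color"][:,:,::-1])
    print(n,{k:v for k,v in c.items() if k!="color"})
E
```

```text
pics
{'time': 0.0, 'joint_positions': array([ 1.05200589e+00,  3.42701181e-01,  1.52501946e+00, -1.29720330e-06,
        1.27540710e+00, -1.45996580e-01]), 'dq': array([ 7.93871459e-04,  4.64234907e-05, -2.51980584e-03, -1.06595631e-03,
        5.15127881e-04, -1.53163375e-03]), 'tau': array([ 4.14915803e-04, -4.31251752e+01, -2.44209212e+01,  7.19240773e-02,
        5.60950523e-02, -1.06978807e-04]), 'tool_pos': array([191.00333725, 488.61630345, 248.05527228]), 'tcp_rot': array([-3.14007372e+00, -2.22094623e-04,  2.76879901e+00]), 'contact_force': array([ 0.88302514, -0.22864444, -0.7324684 ]), 'moment': array([-0.02871295,  0.02863897, -0.01475288]), 'grip_width': 91.57177805223478}
scene {'fx': 533.4309646258522, 'fy': 533.4309646258522, 'cx': 320.50297727775785, 'cy': 238.40293204188737, 'world_to_cam': array([[ 8.43100591e-01,  5.37744661e-01, -3.47462444e-03,
        -4.31267063e+02],
       [ 4.13090718e-01, -6.51772226e-01, -6.36041684e-01,
        -1.41715013e+02],
       [-3.44292683e-01,  5.34811785e-01, -7.71646877e-01,
         1.54414553e+03],
       [ 0.00000000e+00, 
[... 293 characters left out ...]
,  2.22205788e-03, -1.29396844e-01,
         5.22678593e+02],
       [ 1.29361722e-01, -1.19158278e-02, -9.91525874e-01,
         1.24407689e+03],
       [ 0.00000000e+00,  0.00000000e+00,  0.00000000e+00,
         1.00000000e+00]])}
wrist {'fx': 396.18282819932904, 'fy': 396.18282819932904, 'cx': 314.01295286899045, 'cy': 239.27877577413003, 'T_tool_cam': array([[ 9.72861365e-05, -9.64996518e-01, -2.62262675e-01,
         7.11112602e+01],
       [ 9.99999782e-01, -7.72895816e-05,  6.55336457e-04,
         4.72547275e-01],
       [-6.52667571e-04, -2.62262682e-01,  9.64996300e-01,
        -1.35877257e+02],
       [ 0.00000000e+00,  0.00000000e+00,  0.00000000e+00,
         1.00000000e+00]])}
```

View pics/scene0.png

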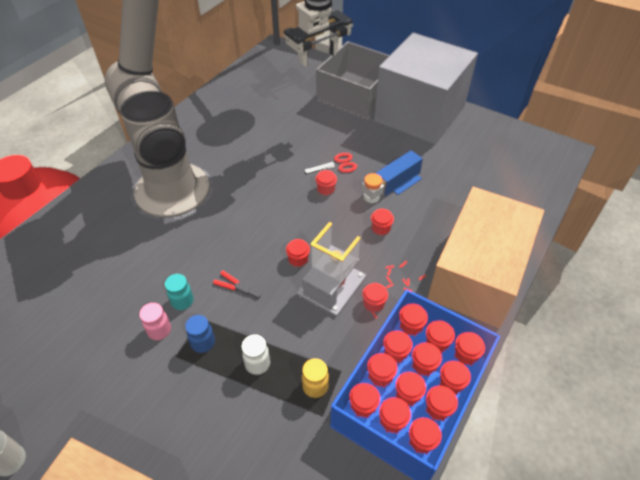

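View pics/top0.png

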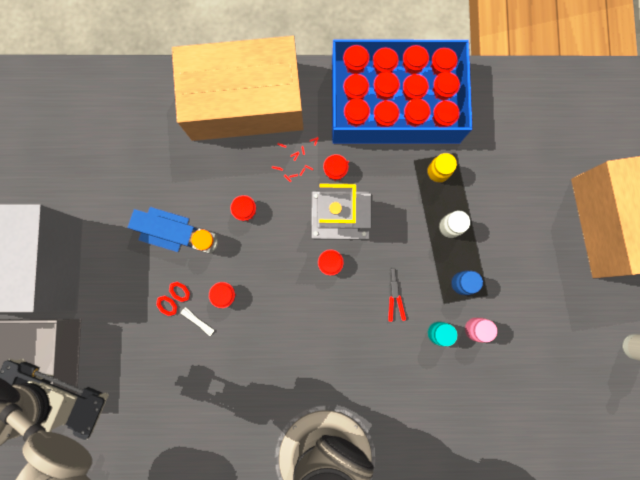

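View pics/wrist0.png

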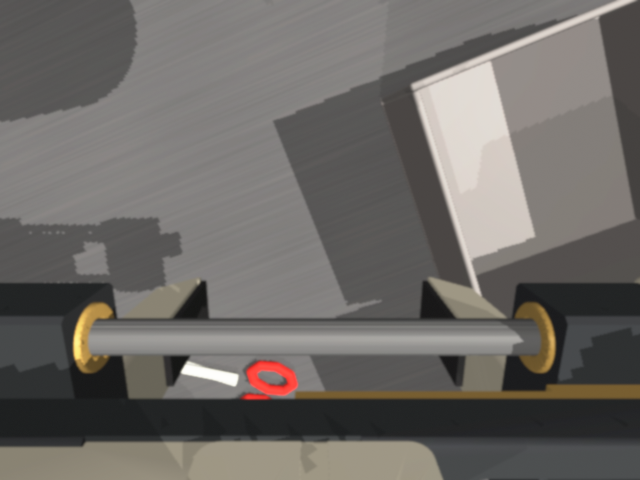

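```bash
python3 - <<'E'
import cv2
t=cv2.imread("pics/top0.png");s=cv2.imread("pics/scene0.png")
def crop(i,x,y,w,h,k,n): cv2.imwrite(n,cv2.resize(i[y:y+h,x:x+w],None,fx=k,fy=k,interpolation=cv2.INTER_CUBIC))
crop(t,120,190,130,100,6,"pics/c1.png")
crop(t,300,170,85,85,7,"pics/c2.png")
crop(t,400,140,120,165,3.6,"pics/c3.png")
crop(s,280,130,160,100,5,"pics/c4.png")
crop(s,280,215,110,105,5.5,"pics/c5.png")
E
```

```text
(no output)
```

View pics/c1.png

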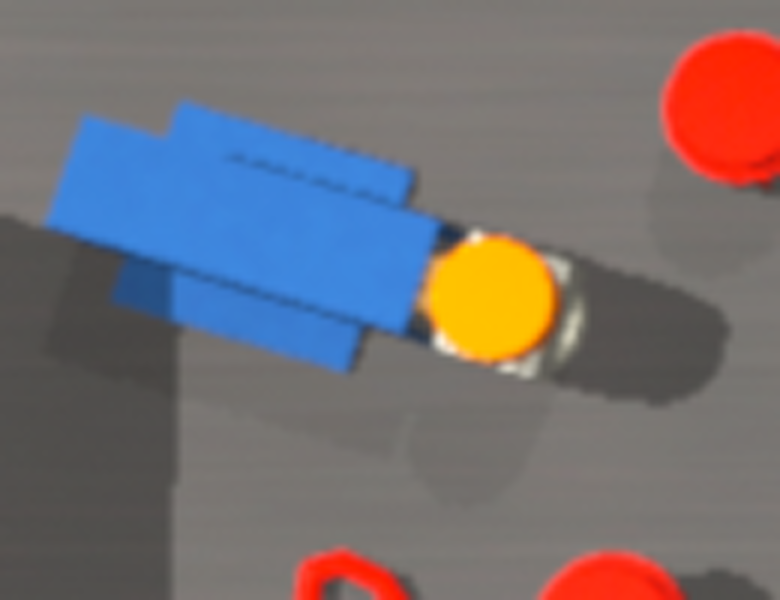

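View pics/c2.png

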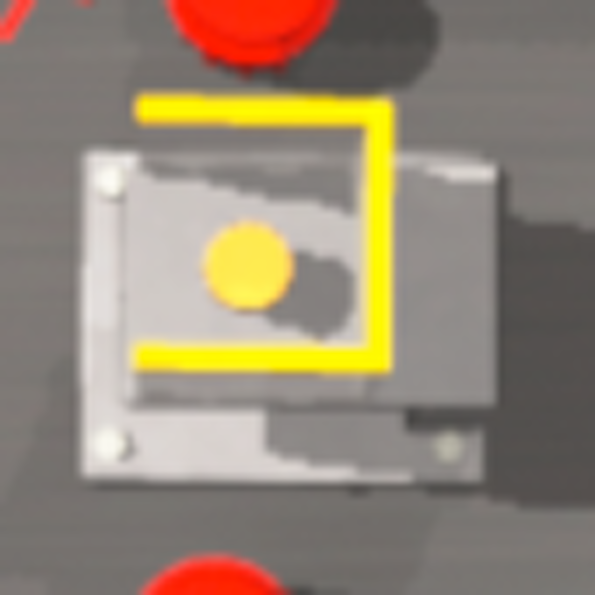

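View pics/c3.png

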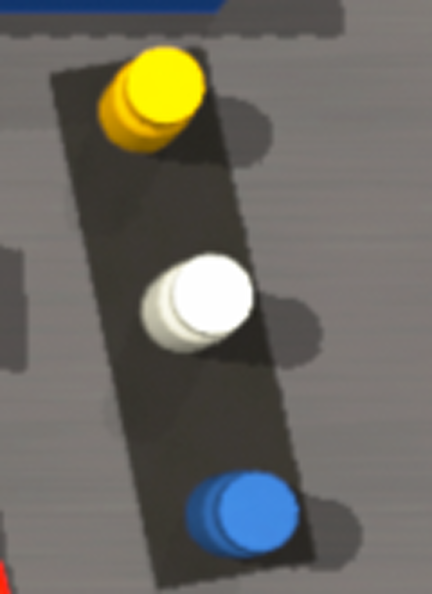

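View pics/c4.png

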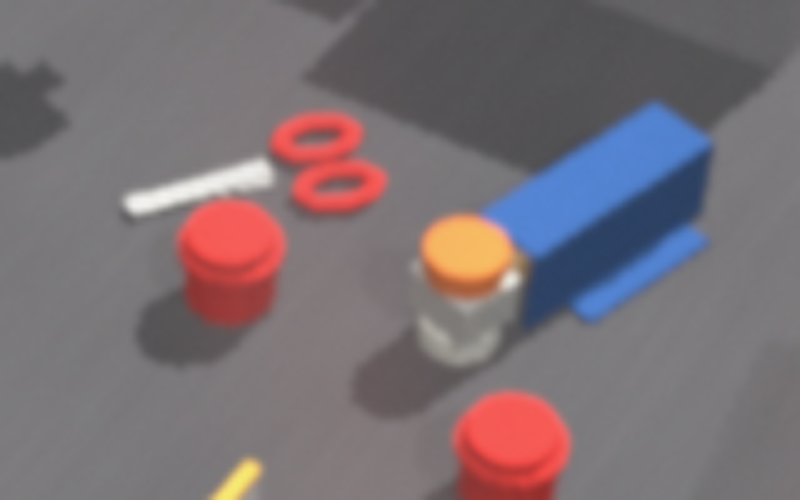

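View pics/c5.png

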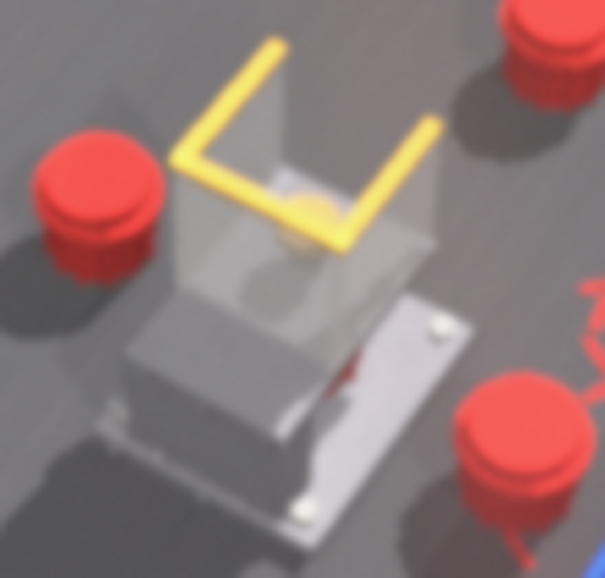

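```bash
cat > h.py <<'E'
import numpy as np
from plant import bot
def bp(c,p,z):
    W=c["world_to_cam"]; R=W[:3,:3]; o=-R.T@W[:3,3]
    d=R.T@np.array([(p[0]-c["cx"])/c["fx"],(p[1]-c["cy"])/c["fy"],1])
    return (o+d*(z-o[2])/d[2])[:2]
E
python3 - <<'E'
from h import *
np.set_printoptions(precision=1,suppress=True)
t=bot.capture("top");s=bot.capture("scene")
def T(n,l,k,x,y,z,c=t):
    P=[bp(c,(a/k+x,b/k+y),z) for a,b in l]; print(n,*P); return P
T("mallet",[(490,298)],6,120,190,70)
T("mallet s",[(467,248)],5,280,130,70,s)
P=T("roof",[(85,115),(445,225),(405,332),(45,225)],6,120,190,59)
print(np.degrees(np.arctan2(*(P[0]-P[1])[::-1])),np.degrees(np.arctan2(*(P[3]-P[2])[::-1])))
T("roof s",[(655,103),(712,147),(525,255),(480,205)],5,280,130,59,s)
T("punch",[(248,266)],7,300,170,110)
T("punch s",[(308,218)],5.5,280,215,110,s)
T("rim",[(135,108),(380,108),(380,358),(133,357)],7,300,170,166)
T("rim s",[(278,45),(178,158),(345,240),(435,123)],5.5,280,215,166,s)
T("base",[(83,152),(83,480),(485,480)],7,300,170,12)
T("white",[(212,294)],3.6,400,140,85);T("blue",[(258,511)],3.6,400,140,80);T("yel",[(165,86)],3.6,400,140,80)
T("mat",[(50,74),(205,48),(315,558),(158,588)],3.6,400,140,4)
# scissors, caps near sleeve
T("caps",[(243,209),(222,295),(331,263),(336,167)],1,0,0,52)
T("sciss",[(180,291),(167,306),(183,312),(212,333)],1,0,0,5)
T("cut",[(393,270),(392,322),(404,318)],1,0,0,8)
T("pink,turq",[(482,330),(443,334)],1,0,0,80)
T("graybox corners@z?",[(40,206),(37,310),(56,322),(56,388)],1,0,0,100)
E
```

```text
mallet [501.3 280.6]
mallet s [504.4 282.1]
roof [574.7 442.1] [531.1 301.1] [489.4 315.4] [531.4 455.8]
72.8361429754213 73.32319838614522
roof s [533.9 457.2] [578.6 440.5] [529.5 304.8] [489.1 326.7]
punch [567.6 -26.6]
punch s [569.3 -22.3]
rim [607.2   9.6] [607.1 -65.9] [529.1 -65.1] [529.6  10.4]
rim s [532.2  12.1] [530.  -61.9] [609.4 -61.5] [609.5  10.5]
base [625.4  27.7] [510.1  27.7] [ 509.7 -111.2]
white [ 539.7 -310.9]
blue [ 401.9 -336.3]
yel [ 677.1 -286.5]
mat [ 705.6 -225.7] [ 724.  -333.7] [ 373.2 -395. ] [ 353.7 -289. ]
caps [575.8 189.3] [374.8 234.4] [447.9 -17.4] [677.  -30.5]
sciss [385.3 343.3] [349.9 373.1] [335.6 334.6] [286.1 264.6]
cut [ 433.8 -167.7] [ 310.1 -162.9] [ 319.4 -191.7]
pink,turq [ 294.2 -355.4] [ 285.7 -267.3]
graybox corners@z? [575.1 639.8] [342.8 631.4] [316.6 588.2] [175.7 579.7]
```

Identified: the mallet is the orange-topped head at top px (202,240), with its handle in the blue sleeve. The fixture punch is at (335,208). The white jar at (459,222) and blue jar at (472,282) are both on the mat and 140 mm apart. The pink (482,330) and turquoise (443,334) jars are off the mat, so they are the decoys.

```bash
cat >> h.py <<'E'
from scipy.spatial.transform import Rotation as Ro
def goal(x,y,z,yaw,prt=True):
    o=bot.get_obs(); R=Ro.from_euler("xyz",o["tcp_rot"]).as_matrix()
    d=R.T@(np.array([x,y,z])-o["tool_pos"])
    cur=np.degrees(np.arctan2(R[1,0],R[0,0]))
    t=-((yaw-cur+180)%360-180)
    if prt: print("t%.2f"%o["time"],"pos",o["tool_pos"].round(1),"yaw %.1f"%cur,"F",o["contact_force"].round(1),"w%.1f"%o["grip_width"],"-> shift",d.round(1),"turn %.1f"%t)
E
python3 -c "
from h import *
goal(502,281.3,160,73)"
```

```text
t0.25 pos [191.1 488.8 248.4] yaw 158.6 F [ 0.3 -0.4  0. ] w91.6 -> shift [-365.1  -80.    88.5] turn 85.6
```

{"fn": "play_rows", "kwargs": {"moves": [0,-365,-80,40,85.6,0,-365,-80,40,85.6,0,-365,-80,40,85.6,0,-365,-80,40,85.6,0,-365,-80,40,85.6,0,-365,-80,40,85.6,0,-365,-80,40,85.6,0,-365,-80,40,85.6]}}

```text
time: 0.92
tool_pos: [468.3, 303.5, 213.0]
tcp_rot: [-3.142, -0.0, 1.762]
contact_force: [1.0, 0.9, -0.0]
grip_width: 91.7
```

```bash
python3 -c "
from h import *
goal(502,281.3,160,73)"
```

```text
t0.92 pos [468.3 303.5 213. ] yaw 101.0 F [ 1.   0.9 -0. ] w91.7 -> shift [-28.2  28.9  53. ] turn 28.0
```

{"fn": "play_rows", "kwargs": {"moves": [0,-28,29,53,28,0,-28,29,53,28,0,-28,29,53,28,0,-28,29,53,28,0,-28,29,53,28]}}

```text
time: 1.33
tool_pos: [501.0, 282.7, 159.5]
tcp_rot: [-3.14, 0.001, 1.275]
contact_force: [-0.4, -0.4, -0.4]
grip_width: 91.9
```

```bash
python3 -c "
from h import *
import cv2
goal(502,281.3,160,73)
cv2.imwrite('pics/w1.png',bot.capture('wrist')['color'][:,:,::-1])
t=bot.capture('top')['color'][180:300,110:270,::-1]
cv2.imwrite('pics/t1.png',cv2.resize(t,None,fx=5,fy=5,interpolation=cv2.INTER_CUBIC))"
```

```text
t1.33 pos [501.  282.7 159.5] yaw 73.1 F [-0.4 -0.4 -0.4] w91.9 -> shift [-1.   1.4 -0.5] turn 0.1
```

View pics/w1.png

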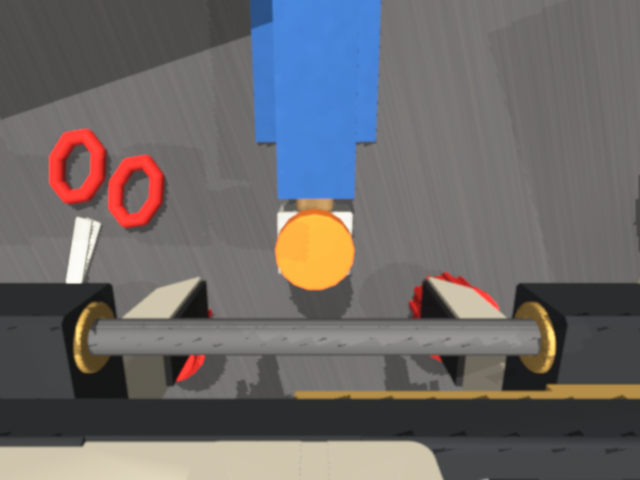

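View pics/t1.png

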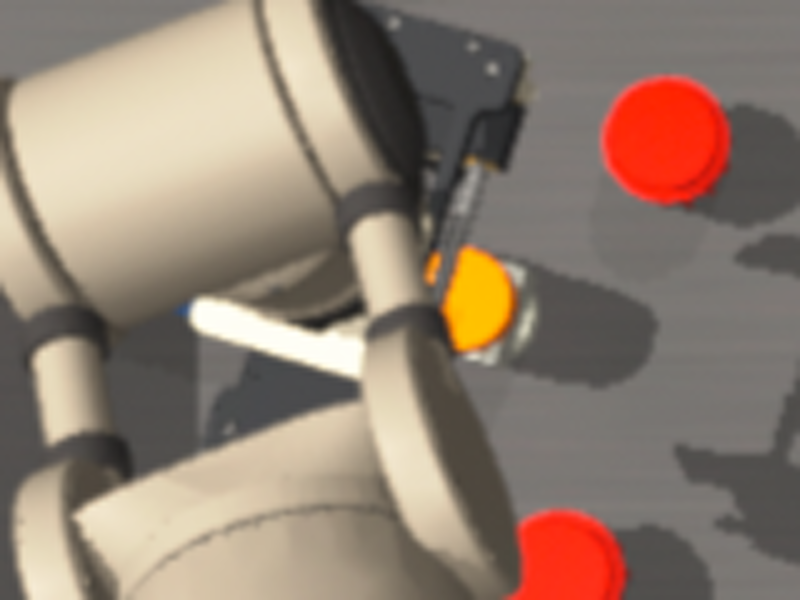

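```bash
cat >> h.py <<'E'
def wbp(c,o,p,z):
    R=Ro.from_euler("xyz",o["tcp_rot"]).as_matrix(); T=c["T_tool_cam"]
    d=R@T[:3,:3]@np.array([(p[0]-c["cx"])/c["fx"],(p[1]-c["cy"])/c["fy"],1])
    q=o["tool_pos"]+R@T[:3,3]
    return (q+d*(z-q[2])/d[2])[:2]
E
python3 -c "
from h import *
o=bot.get_obs();c=bot.capture('wrist')
print(wbp(c,o,(315,250),70),wbp(c,o,(276,198),59),wbp(c,o,(355,198),59),wbp(c,o,(275,0),59),wbp(c,o,(380,0),59))
goal(502.5,282,42,73)"
```

```text
[501.64871447 286.19734108] [487.42559441 321.07205034] [533.11644816 307.59203325] [519.55424291 422.42612131] [573.2138159 406.5947831]
t1.48 pos [500.8 283.4 160.4] yaw 73.6 F [-0.  -0.2  0.6] w91.7 -> shift [ -0.9   2.  118.4] turn 0.6
```

```bash
python3 -c "
import cv2
t=cv2.imread('pics/w1.png')[0:300,230:400]
cv2.imwrite('pics/w1c.png',cv2.resize(t,None,fx=2,fy=2,interpolation=cv2.INTER_CUBIC))"
```

```text
(no output)
```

View pics/w1c.png

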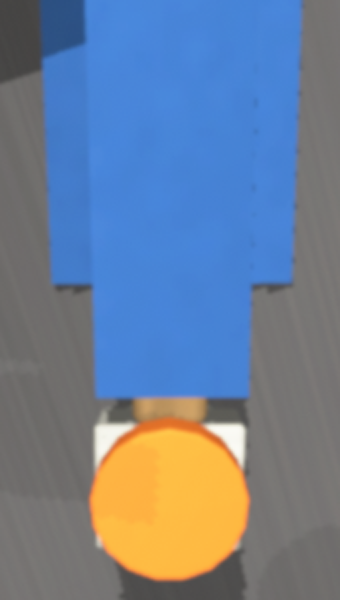

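{"fn": "play_rows", "kwargs": {"moves": [0,0,0.5,40,0.3,0,0,0.5,80,0.3,0,0,0.5,110,0.3,0,0,0.5,118,0.3,0,0,0.5,118,0.3,255,0,0.5,118,0.3,255,0,0.5,118,0.3,255,0,0.5,118,0.3]}}

```text
time: 2.15
tool_pos: [502.6, 283.7, 44.5]
tcp_rot: [3.138, -0.003, 1.275]
contact_force: [-0.5, 0.0, -0.0]
grip_width: 76.3
```

{"fn": "play_rows", "kwargs": {"moves": [255,0,0,0,0,255,0,0,0,0,255,0,0,0,0]}}

```text
time: 2.4
tool_pos: [501.6, 283.2, 43.0]
tcp_rot: [3.141, -0.001, 1.275]
contact_force: [0.2, 0.3, 0.6]
grip_width: 56.7
```

```bash
python3 -c "
from h import *
goal(501,283,42,73)"
```

```text
t2.40 pos [501.6 283.2  43. ] yaw 73.1 F [0.2 0.3 0.6] w56.7 -> shift [-0.4 -0.5  1. ] turn 0.1
```

{"fn": "play_rows", "kwargs": {"moves": [255,0,0,0,0,255,0,0,0,0,255,0,0,0,0,255,0,0,-3,0,255,0,0,-3,0]}}

```text
time: 2.82
tool_pos: [501.1, 283.0, 45.2]
tcp_rot: [-3.141, 0.0, 1.275]
contact_force: [0.5, -0.2, -3.4]
grip_width: 47.9
```

Gripped (48 mm, 3.4 N weight). Pull straight out.

{"fn": "play_rows", "kwargs": {"moves": [255,-20,0,0,0,255,-45,0,0,0,255,-70,0,0,0,255,-95,0,0,0,255,-120,0,0,0,255,-145,0,0,0,255,-165,0,0,0,255,-175,0,0,0]}}

```text
time: 3.48
tool_pos: [449.0, 113.9, 44.9]
tcp_rot: [-3.14, 0.001, 1.274]
contact_force: [0.1, -0.5, -2.6]
grip_width: 47.7
```

```bash
python3 -c "
from h import *
import cv2
goal(501,283,42,73)
cv2.imwrite('pics/w2.png',bot.capture('wrist')['color'][:,:,::-1])"
```

```text
t3.48 pos [449.  113.9  44.9] yaw 73.0 F [ 0.1 -0.5 -2.6] w47.7 -> shift [176.9   0.2   2.8] turn -0.0
```

View pics/w2.png

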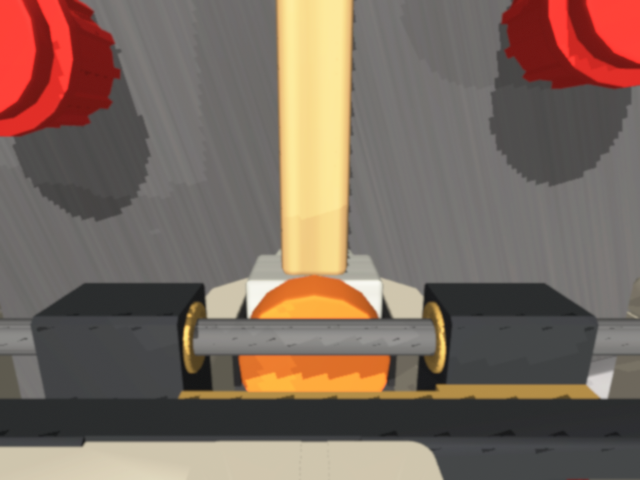

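{"fn": "play_rows", "kwargs": {"moves": [255,0,0,3,0,255,0,0,3,0,0,0,0,3,0,0,0,0,3,0,0,0,0,3,0,0,0,0,-35,0,0,0,0,-75,0,0,34,0,-75,0]}}

```text
time: 4.2
tool_pos: [462.9, 146.5, 126.4]
tcp_rot: [3.133, -0.003, 1.272]
contact_force: [3.0, 0.8, 0.3]
grip_width: 83.2
```

```bash
python3 -c "
from h import *
import cv2
goal(501,283,42,73)
cv2.imwrite('pics/w3.png',bot.capture('wrist')['color'][:,:,::-1])
cv2.imwrite('pics/t3.png',bot.capture('top')['color'][:,:,::-1])"
```

```text
t4.20 pos [462.9 146.5 126.4] yaw 72.9 F [3.  0.8 0.3] w83.2 -> shift [141.4  -4.5  84.8] turn -0.1
```

View pics/w3.png

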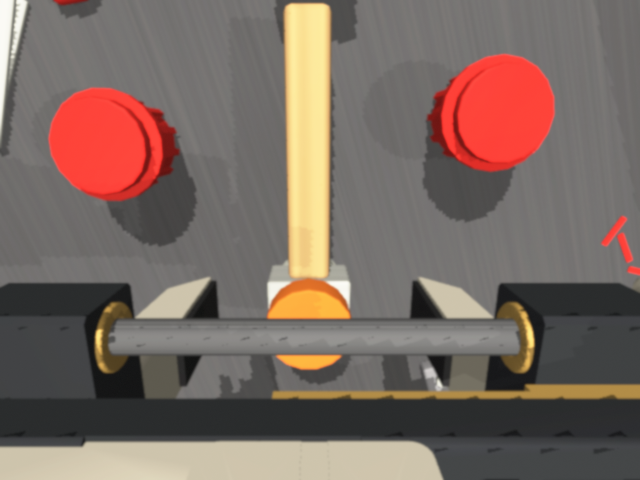

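View pics/t3.png

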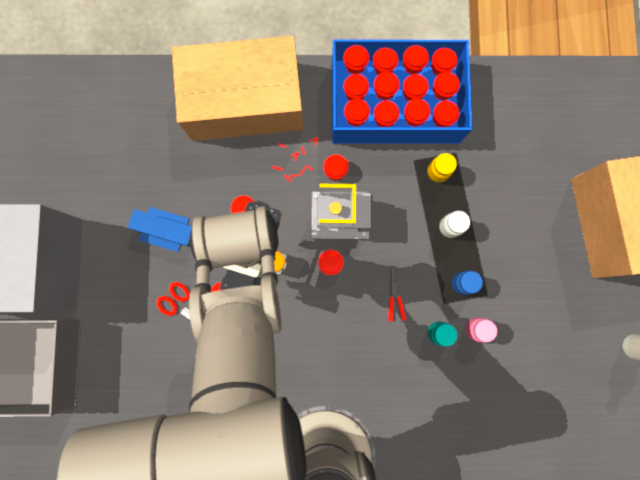

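{"fn": "play_rows", "kwargs": {"moves": [0,34,0,0,0,0,34,0,0,0,0,34,0,0,0,0,34,0,0,0]}}

```text
time: 4.63
tool_pos: [469.3, 180.5, 119.5]
tcp_rot: [-3.14, 0.001, 1.276]
contact_force: [-1.6, 0.8, -0.5]
grip_width: 91.6
```

```bash
python3 -c "
from h import *
import cv2
goal(501,283,42,73)
o=bot.get_obs();c=bot.capture('wrist')
cv2.imwrite('pics/w4.png',c['color'][:,:,::-1])
"
```

```text
t4.63 pos [469.3 180.5 119.5] yaw 73.1 F [-1.6  0.8 -0.5] w91.6 -> shift [107.3   0.7  77.3] turn 0.1
```

View pics/w4.png

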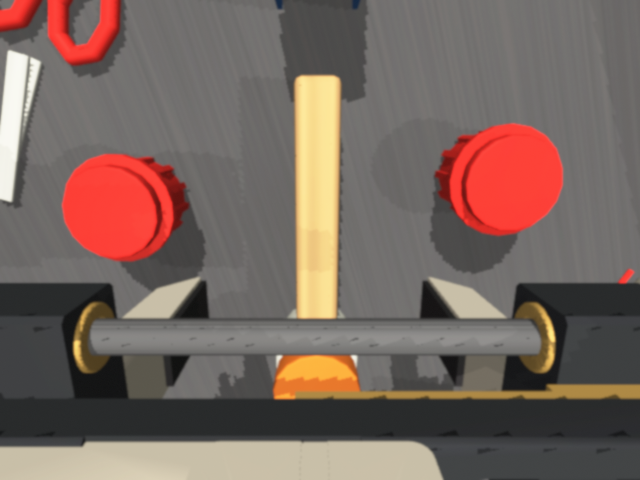

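```bash
python3 -c "
from h import *
o=bot.get_obs();c=bot.capture('wrist')
e=wbp(c,o,(318,76),46);m=wbp(c,o,(317,300),46)
print(e,m,o['tool_pos'])
u=np.array([np.cos(np.radians(73.1)),np.sin(np.radians(73.1))])
print('end ahead',(e-o['tool_pos'][:2])@u, 'd=',165-(e-o['tool_pos'][:2])@u)
print('edge rear of head top? ',wbp(c,o,(316,356),70))
goal(469.3,180.5,44,73)"
```

```text
[498.94305613 273.09784192] [463.9508351  159.04296228] [469.37472553 180.23140508 119.57289409]
end ahead 97.45144683202923 d= 67.54855316797077
edge rear of head top?  [457.15580766 138.87271933]
t4.73 pos [469.5 180.1 119.7] yaw 73.0 F [ 1.   0.1 -0.4] w92.1 -> shift [ 0.4 -0.2 75.7] turn 0.0
```

{"fn": "play_rows", "kwargs": {"moves": [0,0,1.5,35,0,0,0,1.5,65,0,0,0,1.5,76.5,0,255,0,1.5,76.5,0,255,0,1.5,76.5,0,255,0,1.5,76.5,0,255,0,1.5,76.5,0,255,0,1.5,76.5,0]}}

```text
time: 5.4
tool_pos: [472.3, 180.4, 44.9]
tcp_rot: [3.14, -0.001, 1.275]
contact_force: [-0.2, 0.6, 0.3]
grip_width: 63.2
```

{"fn": "play_rows", "kwargs": {"moves": [255,0,0,0,0,255,0,0,0,0,255,0,0,0,0,255,0,0,0,0,255,0,0,0,0,255,0,0,0,0,255,0,0,0,0]}}

```text
time: 5.98
tool_pos: [471.5, 180.3, 43.7]
tcp_rot: [-3.141, 0.0, 1.275]
contact_force: [-0.7, 0.2, 0.2]
grip_width: 23.8
```

```bash
python3 -c "
from h import *
goal(469.3,180.5,43,73)"
```

```text
t5.98 pos [471.5 180.3  43.7] yaw 73.0 F [-0.7  0.2  0.2] w23.8 -> shift [-0.4 -2.1  0.7] turn 0.0
```

{"fn": "play_rows", "kwargs": {"moves": [255,0,0,-3,0,255,0,0,-10,0,255,0,0,-25,0,255,0,0,-45,0,255,0,0,-70,0,255,0,0,-100,0,255,0,0,-130,0,255,0,0,-150,0]}}

```text
time: 6.65
tool_pos: [471.9, 180.4, 196.9]
tcp_rot: [3.139, -0.002, 1.275]
contact_force: [0.4, 0.1, -4.5]
grip_width: 23.8
```

{"fn": "play_rows", "kwargs": {"moves": [255,0,0,-10,0,255,0,0,-10,0,255,0,0,-10,0]}}

```text
time: 6.9
tool_pos: [471.3, 180.3, 204.0]
tcp_rot: [3.141, -0.0, 1.275]
contact_force: [-0.5, -0.1, -4.2]
grip_width: 24.2
```

```bash
python3 -c "
from h import *
import cv2
goal(568.3,42,206,90)
cv2.imwrite('pics/w5.png',bot.capture('wrist')['color'][:,:,::-1])
t=bot.capture('scene')['color'][100:300,240:480,::-1]
cv2.imwrite('pics/s5.png',cv2.resize(t,None,fx=3,fy=3,interpolation=cv2.INTER_CUBIC))"
```

```text
t6.90 pos [471.3 180.3 204. ] yaw 73.0 F [-0.5 -0.1 -4.2] w24.2 -> shift [-104.   133.1   -2. ] turn -17.0
```

View pics/w5.png

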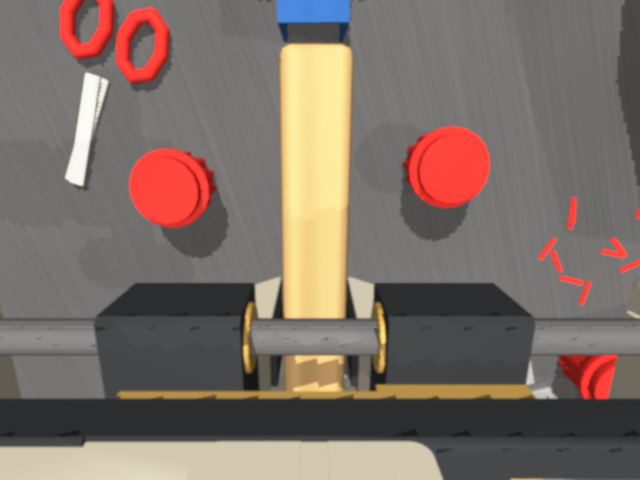

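View pics/s5.png

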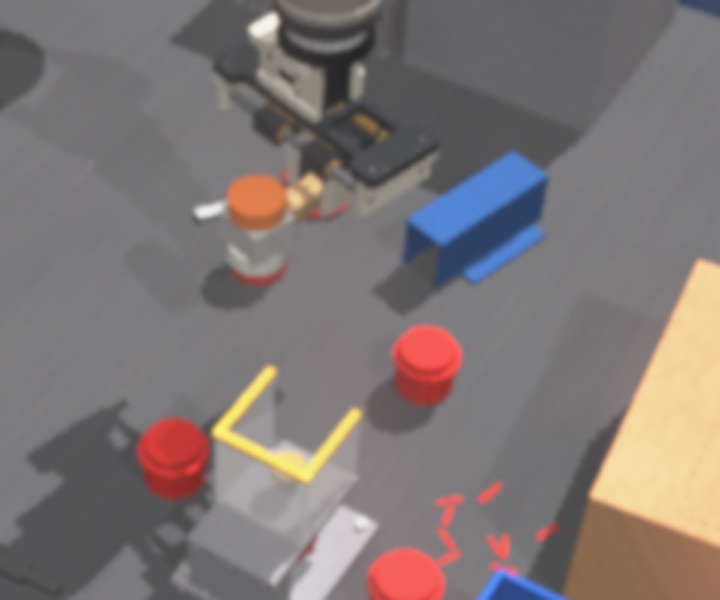

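```bash
python3 -c "
from h import *
o=bot.get_obs();c=bot.capture('wrist')
T=np.linalg.inv(c['T_tool_cam'])
for tilt in (-5,0,5):
  a=np.radians(tilt)
  for y in(-12,12):
    # end top corner relative to grasp (tool coords x along, z down)
    p=np.array([98*np.cos(a)-11*np.sin(a)*0, y+.3, 8-11-98*np.sin(a)])
    q=T[:3,:3]@p+T[:3,3]; print(tilt,(q[:2]/q[2]*c['fx']+[c['cx'],c['cy']]).round(1))
goal(568.3,42,232,90)
"
python3 - <<'E'
import cv2
t=cv2.imread('pics/w5.png')[20:220,240:390]
cv2.imwrite('pics/w5c.png',cv2.resize(t,None,fx=4,fy=4,interpolation=cv2.INTER_CUBIC)[:600])
E
```

```text
-5 [280.2  47.4]
-5 [353.6  47.4]
0 [277.8  40.3]
0 [356.3  40.3]
5 [275.2  35. ]
5 [359.3  35. ]
t7.05 pos [470.8 180.1 202.5] yaw 73.0 F [-0.8  0.2 -2.8] w24.0 -> shift [-103.7  133.5  -29.7] turn -17.0
```

View pics/w5c.png

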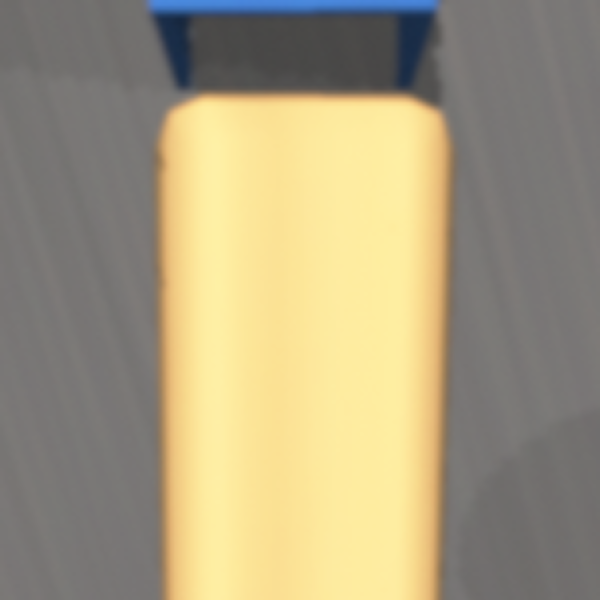

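{"fn": "play_rows", "kwargs": {"moves": [255,0,0,-30,0,255,-15,20,-30,-3,255,-40,50,-30,-7,255,-65,80,-30,-12,255,-90,110,-30,-15,255,-104,133,-30,-17,255,-104,133,-30,-17,255,-104,133,-30,-17]}}

```text
time: 7.72
tool_pos: [568.4, 40.8, 231.9]
tcp_rot: [-3.138, -0.001, 1.569]
contact_force: [-0.3, 1.2, -3.5]
grip_width: 24.0
```

```bash
python3 -c "
from h import *
import cv2
goal(568.3,41.5,232,90)
t=bot.capture('scene')['color'][150:320,240:440,::-1]
cv2.imwrite('pics/s6.png',cv2.resize(t,None,fx=3.5,fy=3.5,interpolation=cv2.INTER_CUBIC))
t=bot.capture('top')['color'][150:270,270:430,::-1]
cv2.imwrite('pics/t6.png',cv2.resize(t,None,fx=5,fy=5,interpolation=cv2.INTER_CUBIC))"
```

```text
t7.72 pos [568.4  40.8 231.9] yaw 89.9 F [-0.3  1.2 -3.5] w24.0 -> shift [ 0.7 -0.1 -0.1] turn -0.1
```

View pics/s6.png

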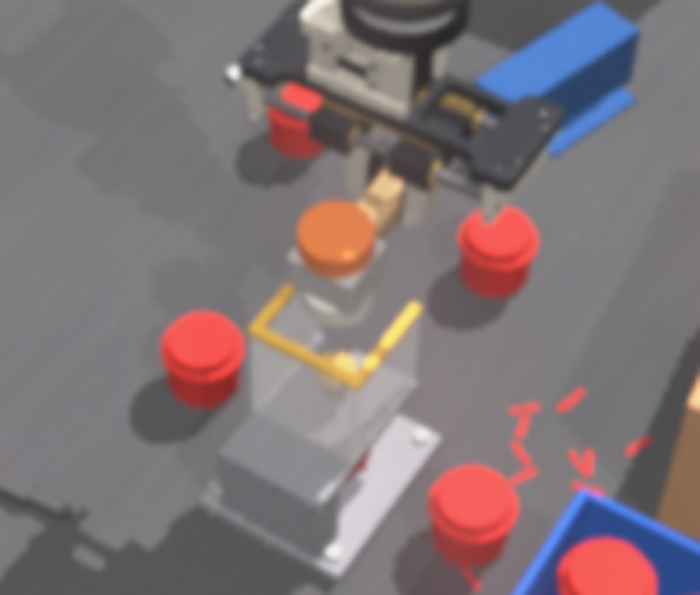

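View pics/t6.png

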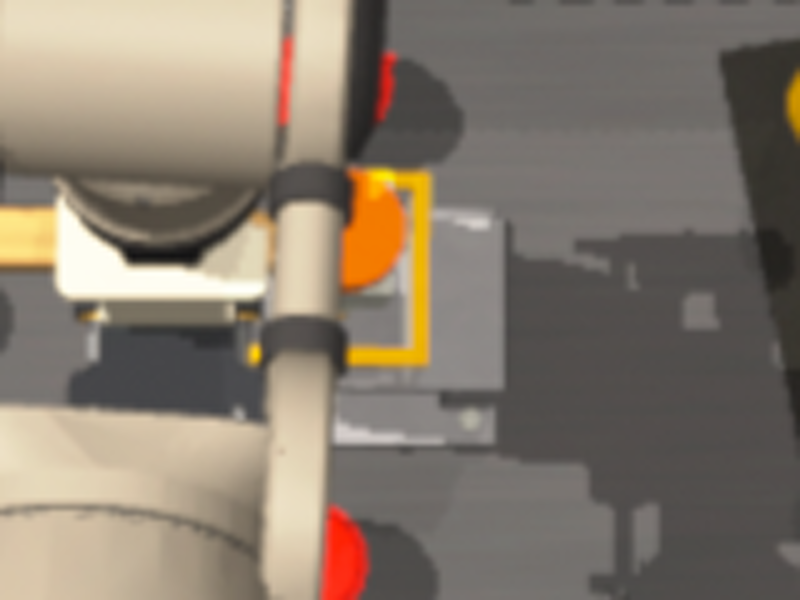

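```bash
python3 -c "
from h import *
t=bot.capture('top');s=bot.capture('scene')
print(bp(s,(335.7,216.6),259), bp(t,(351,196),259), bp(t,(350.5,196),259))
goal(568.3,41.5,203,90)
"
```

```text
[573.60464199 -35.91899506] [565.32215594 -52.87835848] [565.32358305 -51.88976689]
t7.92 pos [567.6  43.1 233.3] yaw 90.1 F [-0.3  0.8 -3.6] w23.5 -> shift [-1.6  0.7 30.3] turn 0.1
```

```bash
python3 -c "
from h import *
import cv2
t=bot.capture('scene')['color'][185:265,295:375,::-1]
cv2.imwrite('pics/s7.png',cv2.resize(t,None,fx=7.5,fy=7.5,interpolation=cv2.INTER_CUBIC))
t=bot.capture('wrist')['color'][:,:,::-1]
cv2.imwrite('pics/w7.png',t)"
```

```text
(no output)
```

View pics/s7.png

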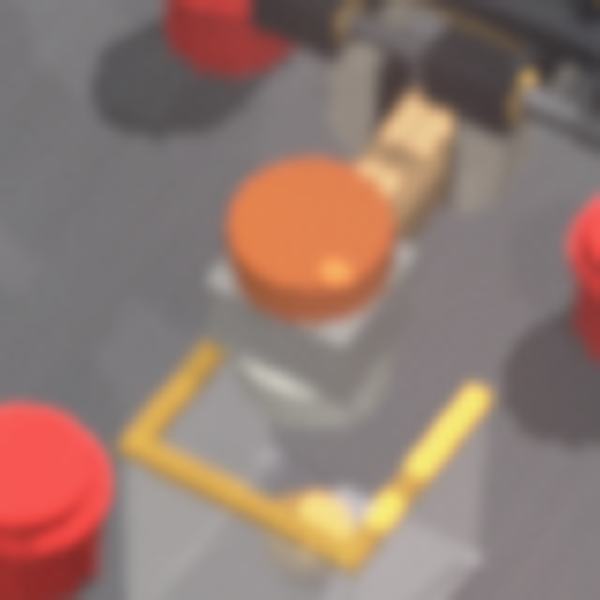

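View pics/w7.png

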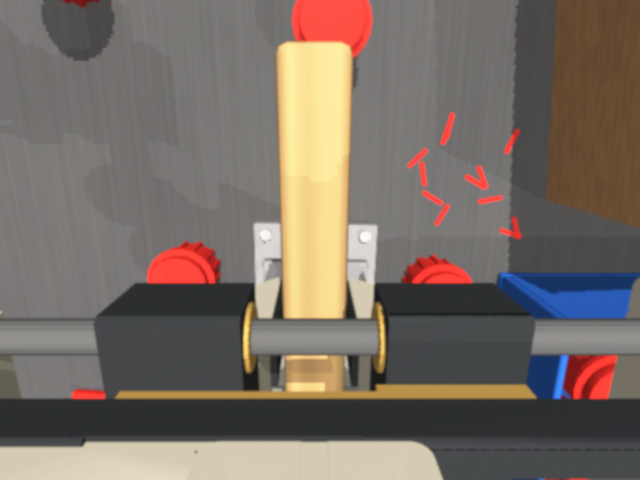

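```bash
cat > ov.py <<'E'
from h import *
import cv2
def overlay(name,tilts,x0,y0,w,h,k,out,d=67.5,up=5,file=None):
    o=bot.get_obs(); c=bot.capture(name); W=c["world_to_cam"]
    R=Ro.from_euler("xyz",o["tcp_rot"]).as_matrix(); g=o["tool_pos"]+R@[0,0,3]
    u=R[:,0]; v=R[:,1]; n=-R[:,2]
    img=cv2.resize(c["color"][y0:y0+h,x0:x0+w,::-1],None,fx=k,fy=k,interpolation=cv2.INTER_CUBIC)
    for tilt,col in tilts:
        a=np.radians(tilt) # droop positive
        uu=u*np.cos(a)+n*np.sin(a); nn=n*np.cos(a)-u*np.sin(a)
        org=g-uu*d-nn*(35+up)
        th=np.linspace(0,2*np.pi,60)
        for z,r in((0,24),(70,24)):
            P=org+nn*z+r*(np.cos(th)[:,None]*uu+np.sin(th)[:,None]*v)
            q=P@W[:3,:3].T+W[:3,3]; px=q[:,:2]/q[:,2:]*c["fx"]+[c["cx"],c["cy"]]
            cv2.polylines(img,[((px-[x0,y0]+.5)*k-.5).round().astype(int)],True,col,1)
        print(tilt,"origin",org.round(1))
    cv2.imwrite(out,img)
if __name__=="__main__":
    goal(568.3,41.5,203,90)
    overlay("scene",[(0,(0,255,0)),(8,(255,0,0))],295,185,80,80,7.5,"pics/o1.png")
    overlay("top",[(0,(0,255,0)),(8,(255,0,0))],310,170,80,60,7.5,"pics/o2.png")
E
python3 ov.py
```

```text
t8.02 pos [567.9  43.  233.8] yaw 90.1 F [-0.2  0.3 -2.8] w23.6 -> shift [-1.5  0.4 30.8] turn 0.1
0 origin [568.  -24.5 190.7]
8 origin [568.  -18.2 181.7]
0 origin [568.1 -24.6 190.8]
8 origin [568.1 -18.3 181.8]
```

View pics/o1.png

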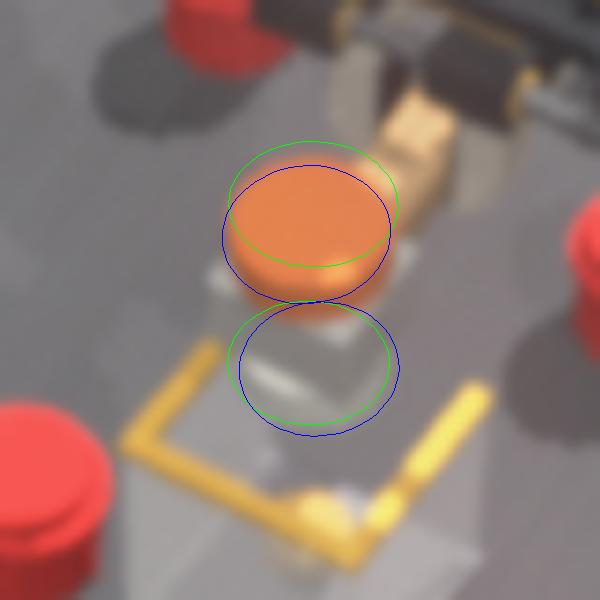

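View pics/o2.png

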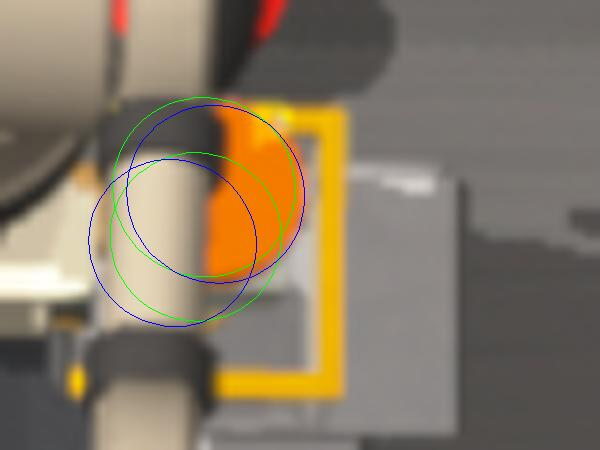

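{"fn": "play_rows", "kwargs": {"moves": [255,0.5,0.3,10,0,255,0.5,0.3,20,0,255,0.5,0.3,20,0,255,0.5,0.3,20,0]}}

```text
time: 8.45
tool_pos: [568.0, 42.6, 212.4]
tcp_rot: [-3.139, -0.0, 1.572]
contact_force: [-0.4, 0.1, -4.0]
grip_width: 24.0
```

```bash
python3 ov.py
```

```text
t8.45 pos [568.   42.6 212.4] yaw 90.0 F [-0.4  0.1 -4. ] w24.0 -> shift [-1.1  0.3  9.4] turn 0.0
0 origin [568.  -24.9 169.4]
8 origin [567.9 -18.7 160.4]
0 origin [568.5 -24.9 170.1]
8 origin [568.5 -18.7 161.1]
```

View pics/o1.png

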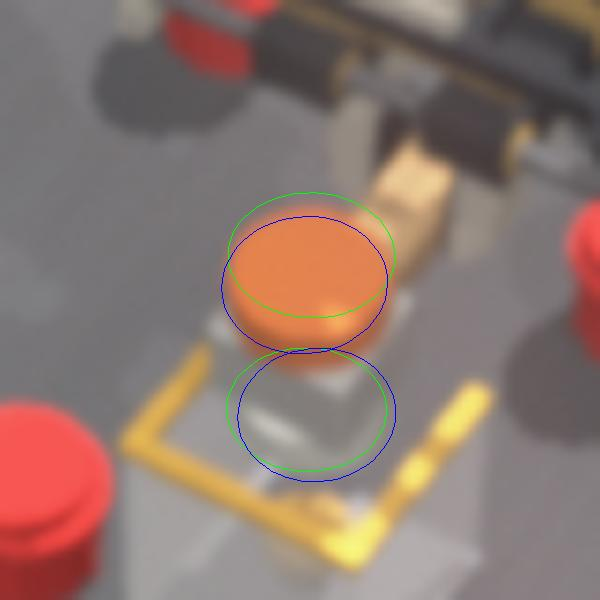

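View pics/o2.png

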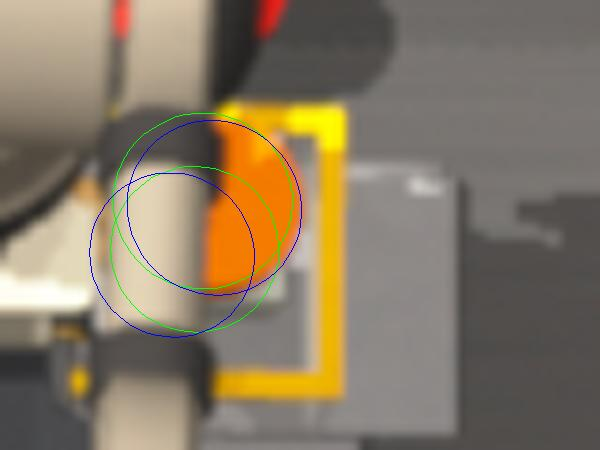

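{"fn": "play_rows", "kwargs": {"moves": [255,0,0,41.5,0,255,0,0,83,0,255,0,0,84,0,255,0,0,84,0,255,0,0,60,0,255,0,0,20,0,255,0,0,-10,0,255,0,0,-20,0]}}

```text
time: 9.22
tool_pos: [571.3, 42.2, 241.4]
tcp_rot: [3.13, 0.001, 1.571]
contact_force: [0.9, -1.1, -3.2]
grip_width: 23.7
```

```bash
sed -i 's/295,185,80,80,7.5,"pics\/o1/290,175,90,90,6.5,"pics\/o1/' ov.py; python3 ov.py; python3 -c "
from h import *
import cv2
t=bot.capture('scene')['color'][150:320,240:440,::-1]
cv2.imwrite('pics/s8.png',cv2.resize(t,None,fx=3.5,fy=3.5,interpolation=cv2.INTER_CUBIC))"
```

```text
t9.22 pos [571.3  42.2 241.4] yaw 90.0 F [ 0.9 -1.1 -3.2] w23.7 -> shift [-0.7 -3.5 38.4] turn 0.0
0 origin [571.9 -25.3 198.5]
8 origin [572.  -19.1 189.5]
0 origin [571.8 -25.3 198. ]
8 origin [571.9 -19.  189. ]
```

View pics/o1.png

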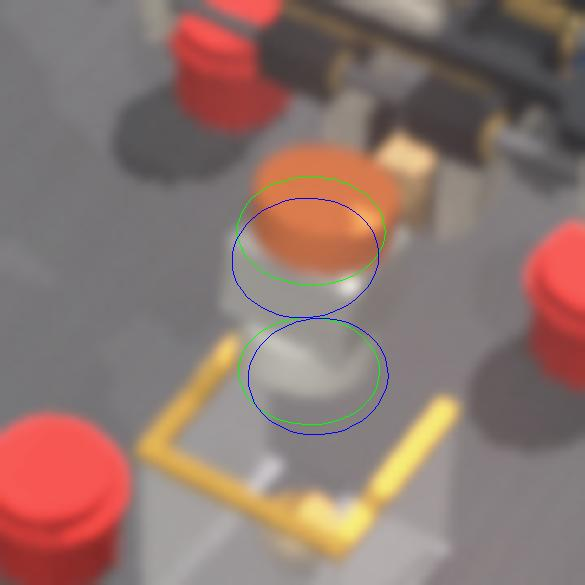

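View pics/s8.png

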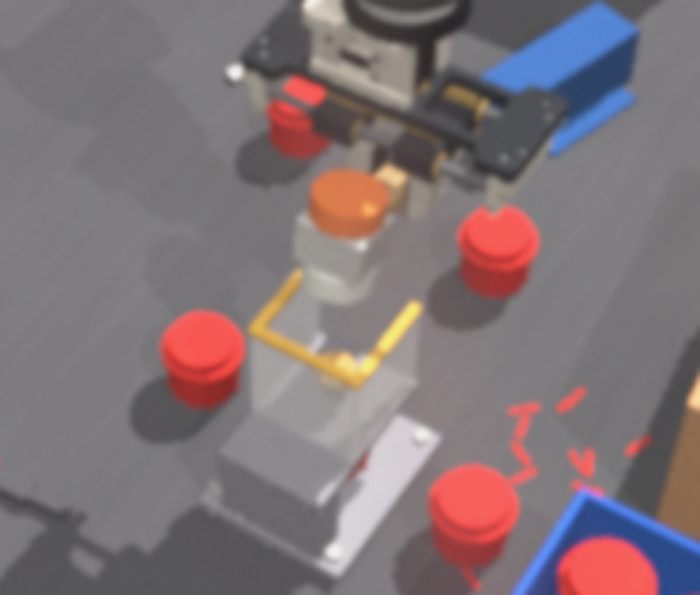

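```bash
python3 -c "
from ov import *
overlay('scene',[(-8,(0,255,0)),(-16,(255,0,0))],290,175,90,90,6.5,'pics/o1.png')"
```

```text
-8 origin [569.1 -30.  201.8]
-16 origin [569.1 -33.5 212.1]
```

View pics/o1.png

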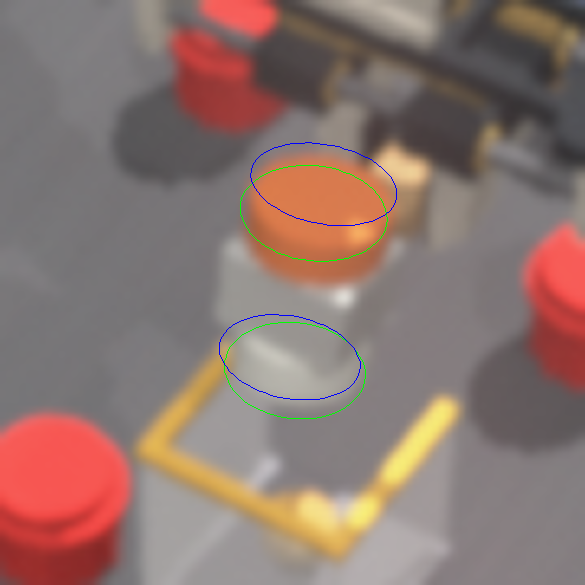

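```bash
python3 -c "
from h import *
goal(471.5,180.3,232,73)"
```

```text
t9.42 pos [568.1  42.5 233.2] yaw 90.0 F [-1.3 -0.8 -4.2] w23.9 -> shift [137.9 -96.5   1.3] turn 17.0
```

{"fn": "play_rows", "kwargs": {"moves": [255,25,-18,0,3,255,55,-38,0,8,255,85,-60,0,13,255,115,-80,20,17,255,138,-96,50,17,255,138,-96,90,17,255,138,-96,130,17,255,138,-96,165,17]}}

```text
time: 10.08
tool_pos: [470.2, 180.6, 65.3]
tcp_rot: [-3.138, 0.002, 1.276]
contact_force: [0.2, 0.5, -3.4]
grip_width: 24.1
```

{"fn": "play_rows", "kwargs": {"moves": [255,0,0,8,0,255,0,0,8,0,255,0,0,8,0]}}

```text
time: 10.33
tool_pos: [472.8, 180.4, 60.9]
tcp_rot: [-3.141, 0.0, 1.275]
contact_force: [0.2, 0.0, -2.9]
grip_width: 23.8
```

```bash
python3 -c "
from ov import *
goal(471.5,180.3,232,73)
c=bot.capture('scene')['color'][150:250,300:420,::-1]
cv2.imwrite('pics/s9.png',cv2.resize(c,None,fx=6,fy=6,interpolation=cv2.INTER_CUBIC))"
```

```text
t10.33 pos [472.8 180.4  60.9] yaw 73.0 F [ 0.2  0.  -2.9] w23.8 -> shift [  -0.5   -1.4 -171.1] turn 0.0
```

View pics/s9.png

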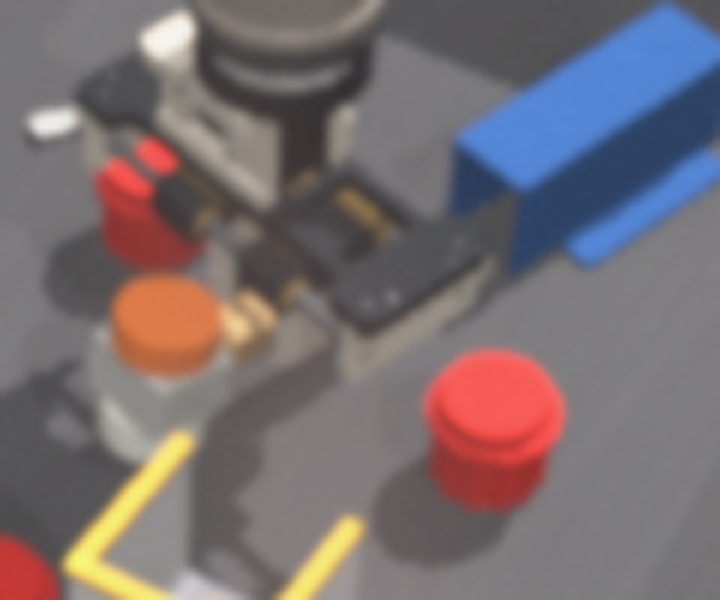

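{"fn": "play_rows", "kwargs": {"moves": [255,0,0,10,0,255,0,0,16,0,255,0,0,18,0,255,0,0,18,0]}}

```text
time: 10.72
tool_pos: [472.4, 180.4, 42.6]
tcp_rot: [-3.141, 0.0, 1.275]
contact_force: [-0.6, -0.3, -3.4]
grip_width: 23.7
```

{"fn": "play_rows", "kwargs": {"moves": [255,0,0,3,0,255,0,0,3,0]}}

```text
time: 10.88
tool_pos: [472.6, 180.5, 39.6]
tcp_rot: [-3.142, -0.0, 1.275]
contact_force: [-0.8, -0.0, -3.7]
grip_width: 24.0
```

{"fn": "play_rows", "kwargs": {"moves": [255,0,0,2,0,255,0,0,2,0]}}

```text
time: 11.05
tool_pos: [472.6, 180.4, 37.6]
tcp_rot: [-3.141, -0.0, 1.275]
contact_force: [0.1, 0.7, -3.5]
grip_width: 23.8
```

{"fn": "play_rows", "kwargs": {"moves": [255,0,0,2,0,255,0,0,2,0]}}

```text
time: 11.22
tool_pos: [472.9, 180.6, 35.9]
tcp_rot: [3.141, -0.0, 1.275]
contact_force: [-0.9, 0.2, -0.6]
grip_width: 23.8
```

{"fn": "play_rows", "kwargs": {"moves": [255,0,0,2,0,255,0,0,2,0]}}

```text
time: 11.38
tool_pos: [473.2, 180.8, 35.0]
tcp_rot: [3.14, -0.001, 1.275]
contact_force: [-2.5, 1.7, 9.9]
grip_width: 23.8
```

{"fn": "play_rows", "kwargs": {"moves": [255,0,0,-1.2,0,255,0,0,-1.2,0,0,0,0,-1.2,0,0,0,0,-1.2,0,0,0,0,-1.2,0,0,0,0,-1.2,0,0,0,0,-1.2,0,0,0,0,-1.2,0]}}

```text
time: 12.05
tool_pos: [472.6, 180.4, 34.9]
tcp_rot: [-3.142, 0.0, 1.275]
contact_force: [0.5, -0.2, 0.6]
grip_width: 59.2
```

{"fn": "play_rows", "kwargs": {"moves": [0,0,0,0,0,0,0,0,0,0,0,-2,0,-35,0,0,-6,0,-75,0,0,-12,0,-84,0,0,-12,0,-84,0,0,-12,0,-84,0]}}

```text
time: 12.63
tool_pos: [469.1, 168.9, 119.1]
tcp_rot: [3.141, -0.001, 1.274]
contact_force: [0.4, 0.2, -0.7]
grip_width: 91.8
```

```bash
python3 -c "
from ov import *
goal(471.5,180.3,43,73)
c=bot.capture('scene')['color'][150:250,300:420,::-1]
cv2.imwrite('pics/s10.png',cv2.resize(c,None,fx=6,fy=6,interpolation=cv2.INTER_CUBIC))
cv2.imwrite('pics/w10.png',bot.capture('wrist')['color'][:,:,::-1])"
```

```text
t12.63 pos [469.1 168.9 119.1] yaw 73.0 F [ 0.4  0.2 -0.7] w91.8 -> shift [11.6 -1.2 76.1] turn 0.0
```

View pics/s10.png

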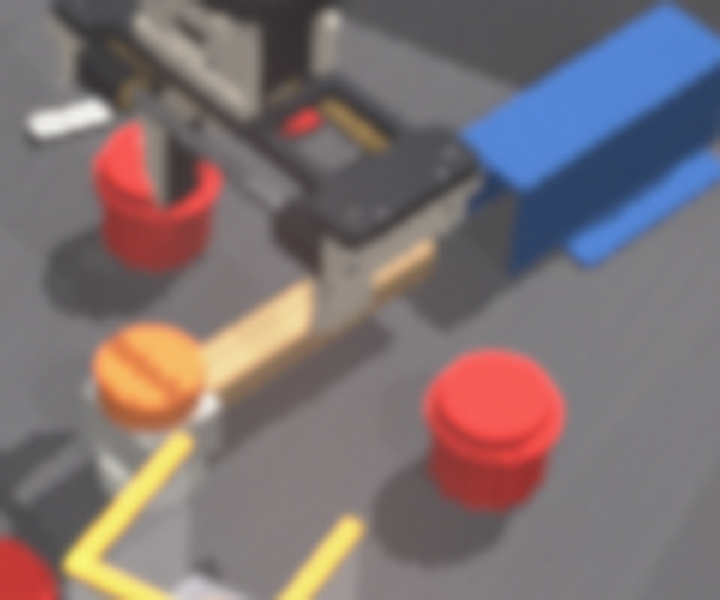

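View pics/w10.png

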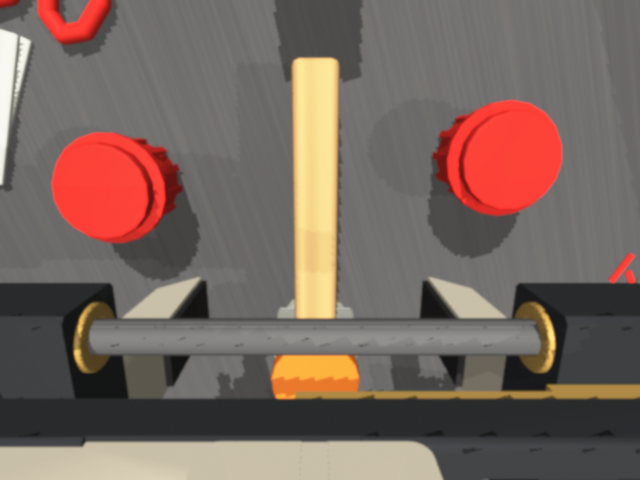

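```bash
python3 -c "
from h import *
o=bot.get_obs();c=bot.capture('wrist')
e=wbp(c,o,(316,59),46);m=wbp(c,o,(316.5,300),46)
u=np.array([np.cos(np.radians(73)),np.sin(np.radians(73))]);v=np.array([u[1],-u[0]])
p=o['tool_pos'][:2]
print('d=',165-(e-p)@u,'lat',(e-p)@v,(m-p)@v)
goal(469.1,168.9,45,73)"
```

```text
d= 60.121742638911314 lat 0.12206338674035519 0.6628560699549255
t12.78 pos [468.3 168.9 117.6] yaw 73.0 F [ 0.5 -0.1  0.5] w92.0 -> shift [ 0.3  1.  72.6] turn 0.0
```

{"fn": "play_rows", "kwargs": {"moves": [0,-5,0.5,35,0,0,-5,0.5,62,0,0,-5,0.5,73.5,0,255,-5,0.5,73.5,0,255,-5,0.5,73.5,0,255,-5,0.5,73.5,0,255,-5,0.5,73.5,0,255,-5,0.5,73.5,0]}}

```text
time: 13.45
tool_pos: [468.7, 164.3, 46.3]
tcp_rot: [3.14, -0.001, 1.275]
contact_force: [0.2, -0.6, -0.1]
grip_width: 63.2
```

{"fn": "play_rows", "kwargs": {"moves": [255,0,0,0,0,255,0,0,0,0,255,0,0,0,0,255,0,0,0,0,255,0,0,0,0,255,0,0,0,0,255,0,0,0,0,255,0,0,0,0]}}

```text
time: 14.12
tool_pos: [468.1, 164.1, 45.5]
tcp_rot: [-3.142, -0.0, 1.275]
contact_force: [-0.2, 0.1, 0.1]
grip_width: 23.6
```

{"fn": "play_rows", "kwargs": {"moves": [255,0,0,-2,0,255,0,0,-7,0,255,0,0,-15,0,255,0,0,-30,0,255,0,0,-50,0,255,0,0,-75,0,255,0,0,-100,0,255,0,0,-125,0]}}

```text
time: 14.78
tool_pos: [467.7, 164.0, 172.1]
tcp_rot: [-3.141, -0.0, 1.275]
contact_force: [-0.1, 1.2, -3.2]
grip_width: 24.1
```

{"fn": "play_rows", "kwargs": {"moves": [255,0,0,-25,0,255,0,0,-45,0,255,0,0,-58,0,255,0,0,-63,0,255,0,0,-63,0]}}

```text
time: 15.2
tool_pos: [468.4, 164.1, 234.9]
tcp_rot: [3.139, -0.001, 1.275]
contact_force: [-0.0, -0.1, -3.5]
grip_width: 24.0
```

```bash
python3 -c "
from ov import *
goal(568,30,235,90)"
```

```text
t15.20 pos [468.4 164.1 234.9] yaw 73.0 F [-0.  -0.1 -3.5] w24.0 -> shift [-99.3 134.4   0. ] turn -17.0
```

{"fn": "play_rows", "kwargs": {"moves": [255,-20,27,0,-4,255,-45,60,0,-9,255,-68,93,0,-14,255,-90,120,0,-17,255,-99,134,0,-17,255,-99,134,0,-17,255,-99,134,0,-17]}}

```text
time: 15.78
tool_pos: [566.9, 29.5, 231.6]
tcp_rot: [-3.138, -0.001, 1.569]
contact_force: [0.0, 0.7, -3.5]
grip_width: 23.7
```

```bash
python3 -c "
from ov import *
goal(568,30,235,90)
overlay('scene',[(0,(0,255,0)),(8,(255,0,0))],290,175,90,90,6.5,'pics/o3.png',55,7)
overlay('top',[(0,(0,255,0)),(8,(255,0,0))],310,170,80,60,7.5,'pics/o4.png',55,7)"
```

```text
t15.78 pos [566.9  29.5 231.6] yaw 89.9 F [ 0.   0.7 -3.5] w23.7 -> shift [ 0.5  1.1 -3.4] turn -0.1
0 origin [566.7 -25.4 186.5]
8 origin [566.7 -19.  179.3]
0 origin [566.3 -24.6 186.9]
8 origin [566.3 -18.2 179.6]
```

View pics/o3.png

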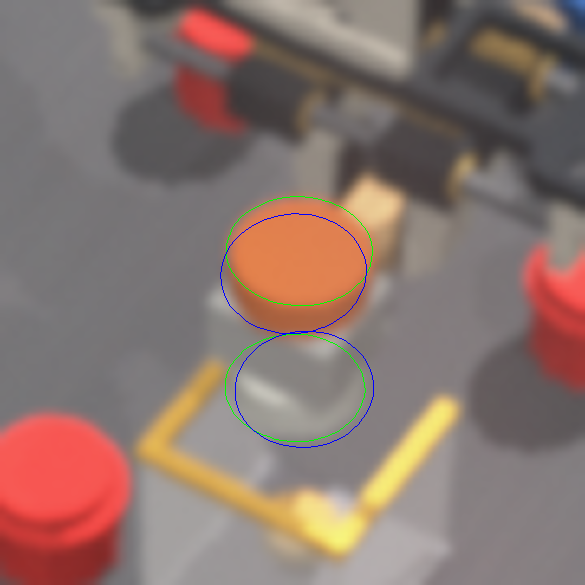

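View pics/o4.png

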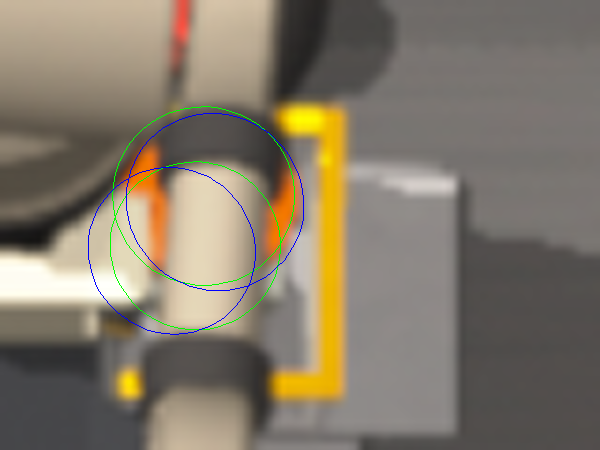

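{"fn": "play_rows", "kwargs": {"moves": [255,0.5,0.8,8,0,255,0.5,0.8,18,0,255,0.5,0.8,18,0,255,0.5,0.8,18,0]}}

```text
time: 16.22
tool_pos: [567.4, 31.4, 214.3]
tcp_rot: [-3.139, -0.0, 1.572]
contact_force: [-0.6, -0.9, -3.4]
grip_width: 23.6
```

```bash
python3 -c "
from ov import *
goal(568,30,129,90)"
```

```text
t16.22 pos [567.4  31.4 214.3] yaw 90.1 F [-0.6 -0.9 -3.4] w23.6 -> shift [-1.4  0.8 85.3] turn 0.1
```

{"fn": "play_rows", "kwargs": {"moves": [255,0,0,41.5,0,255,0,0,83,0,255,0,0,86,0]}}

```text
time: 16.47
tool_pos: [566.0, 31.2, 124.8]
tcp_rot: [-3.135, -0.0, 1.572]
contact_force: [-1.5, 0.4, 4.8]
grip_width: 23.9
```

```bash
python3 -c "
from ov import *
goal(568,30,129,90)
overlay('scene',[(0,(0,255,0))],290,175,90,90,6.5,'pics/o5.png',55,7)
goal(568,30,129,90)"
```

```text
t16.47 pos [566.   31.2 124.8] yaw 90.1 F [-1.5  0.4  4.8] w23.9 -> shift [-1.2  1.9 -4.3] turn 0.1
0 origin [565.8 -23.8  79.7]
t16.52 pos [566.3  31.1 127. ] yaw 90.1 F [-3.4  1.4  4.2] w23.9 -> shift [-1.1  1.7 -2. ] turn 0.1
```

{"fn": "play_rows", "kwargs": {"moves": [255,0,0,-30,0,255,0,0,-65,0,255,0,0,-95,0,255,0,0,-108,0,255,0,0,-108,0,255,0,0,-108,0]}}

```text
time: 17.02
tool_pos: [568.5, 30.8, 239.1]
tcp_rot: [3.139, 0.0, 1.572]
contact_force: [0.3, 0.6, -4.0]
grip_width: 23.7
```

```bash
python3 -c "
from ov import *
goal(568,30,129,90)
overlay('scene',[(0,(0,255,0)),(-8,(255,0,0))],290,175,90,90,6.5,'pics/o6.png',55,7)"
```

```text
t17.02 pos [568.5  30.8 239.1] yaw 90.1 F [ 0.3  0.6 -4. ] w23.7 -> shift [ -0.8  -0.8 110.1] turn 0.1
0 origin [568.7 -24.2 194.1]
-8 origin [568.6 -29.5 202.2]
```

View pics/o5.png

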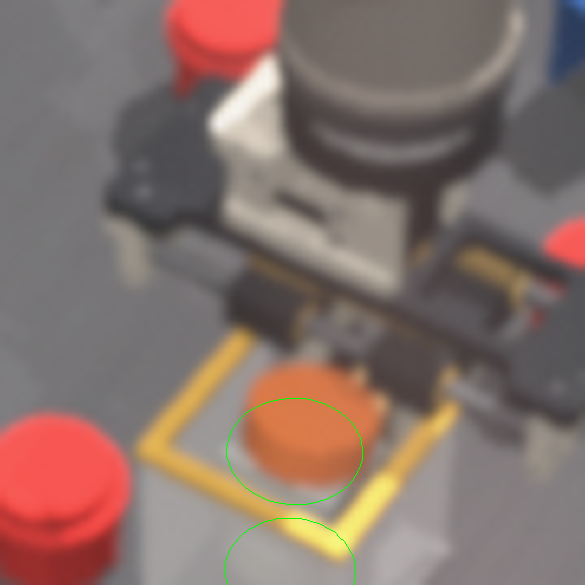

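View pics/o6.png

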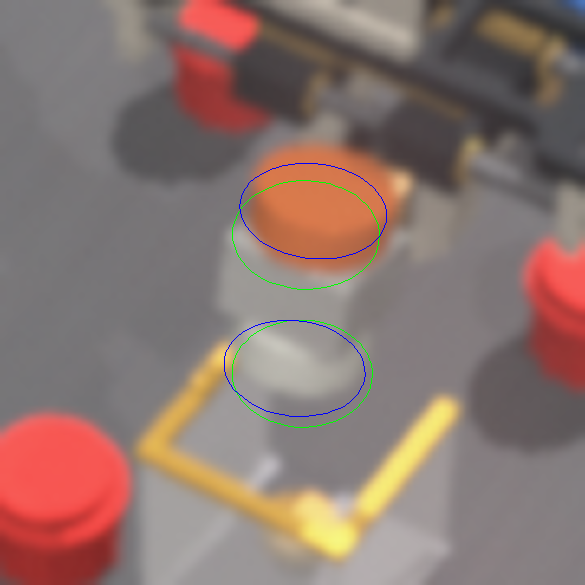

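```bash
python3 -c "
from ov import *
c=bot.capture('scene');W=c['world_to_cam']
def pr(P):
  q=W[:3,:3]@P+W[:3,3]; return (q[:2]/q[2]*c['fx']+[c['cx'],c['cy']])
for tcp in ([566,31.2,124.8],[566.2,31.1,126]):
 for t in (-4,-8,-12,-16):
  a=np.radians(t);u=np.array([0,1,0]);n=np.array([0,0,1])
  uu=u*np.cos(a)+n*np.sin(a); nn=n*np.cos(a)-u*np.sin(a)
  org=np.array(tcp)-[0,0,3]-uu*55-nn*42
  p=pr(org+nn*70); 
  # face height over punch centre y=-26
  s=(-26-org[1])/uu[1]; f=org+uu*s; s2=(-12-org[1])/uu[1]; f2=org+uu*s2
  print(t,((p-[290,175]+.5)*6.5).round(0),'face z at punch centre %.1f near edge %.1f'%(f[2],f2[2]))
"
```

```text
-4 [297. 440.] face z at punch centre 83.7 near edge 82.7
-8 [301. 429.] face z at punch centre 87.4 near edge 85.5
-12 [305. 418.] face z at punch centre 91.0 near edge 88.0
-16 [310. 407.] face z at punch centre 94.5 near edge 90.5
-4 [298. 438.] face z at punch centre 84.9 near edge 83.9
-8 [301. 427.] face z at punch centre 88.6 near edge 86.6
-12 [306. 416.] face z at punch centre 92.2 near edge 89.2
-16 [310. 405.] face z at punch centre 95.7 near edge 91.7
```

```bash
python3 -c "
import cv2
for n in ('s6','s8'):
  t=cv2.imread('pics/%s.png'%n)[280:600,180:460]; cv2.imwrite('pics/f_%s.png'%n,cv2.resize(t,None,fx=1.8,fy=1.8))"

```

```text
(no output)
```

View pics/f_s8.png

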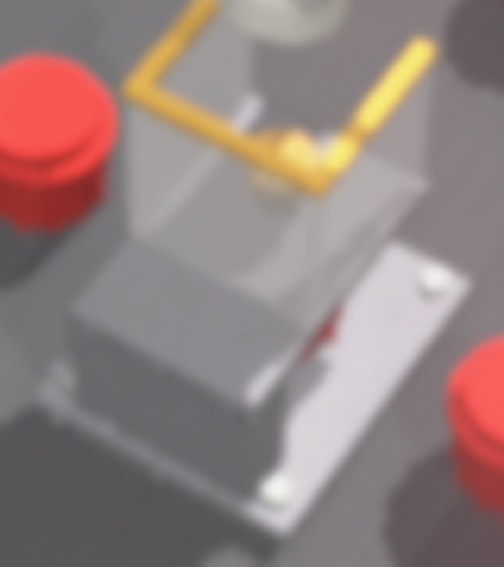

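```bash
python3 -c "
from ov import *
goal(468.4,164.1,235,73)"
```

```text
t17.12 pos [567.5  30.9 236.6] yaw 90.0 F [-0.5 -0.1 -3. ] w23.4 -> shift [133.3 -99.    1.8] turn 17.0
```

{"fn": "play_rows", "kwargs": {"moves": [255,25,-18,0,3,255,55,-40,0,8,255,85,-62,0,13,255,112,-82,20,17,255,133,-99,50,17,255,133,-99,90,17,255,133,-99,130,17,255,133,-99,165,17]}}

```text
time: 17.78
tool_pos: [467.3, 164.0, 69.7]
tcp_rot: [-3.139, 0.001, 1.276]
contact_force: [1.2, -0.4, -3.6]
grip_width: 23.9
```

{"fn": "play_rows", "kwargs": {"moves": [255,0,0,10,0,255,0,0,18,0,255,0,0,22,0,255,0,0,24,0]}}

```text
time: 18.12
tool_pos: [470.1, 163.7, 49.1]
tcp_rot: [3.14, -0.001, 1.275]
contact_force: [-0.1, -0.2, -2.3]
grip_width: 23.8
```

{"fn": "play_rows", "kwargs": {"moves": [255,0,0,3,0,255,0,0,3,0]}}

```text
time: 18.28
tool_pos: [469.9, 163.7, 46.4]
tcp_rot: [3.14, -0.001, 1.275]
contact_force: [-0.1, -0.4, -3.2]
grip_width: 24.0
```

{"fn": "play_rows", "kwargs": {"moves": [255,0,0,2.5,0,255,0,0,2.5,0]}}

```text
time: 18.45
tool_pos: [469.5, 163.8, 43.5]
tcp_rot: [3.14, -0.001, 1.275]
contact_force: [0.6, -0.3, -2.6]
grip_width: 24.2
```

{"fn": "play_rows", "kwargs": {"moves": [255,0,0,2,0,255,0,0,2,0]}}

```text
time: 18.62
tool_pos: [469.5, 163.7, 41.2]
tcp_rot: [3.141, -0.001, 1.275]
contact_force: [0.8, -0.6, -2.0]
grip_width: 24.0
```

{"fn": "play_rows", "kwargs": {"moves": [255,0,0,1.5,0,255,0,0,1.5,0]}}

```text
time: 18.78
tool_pos: [469.3, 163.7, 39.4]
tcp_rot: [3.141, -0.0, 1.275]
contact_force: [1.3, -1.0, -1.4]
grip_width: 23.8
```

{"fn": "play_rows", "kwargs": {"moves": [0,0,0,0,0,0,0,0,0,0,0,0,0,0,0,0,0,0,0,0,0,0,0,0,0,0,0,0,0,0,0,0,0,0,0,0,0,0,-10,0]}}

```text
time: 19.45
tool_pos: [468.0, 163.5, 48.4]
tcp_rot: [-3.139, 0.001, 1.275]
contact_force: [-1.1, -0.8, 0.1]
grip_width: 72.7
```

{"fn": "play_rows", "kwargs": {"moves": [0,0,0,-35,0,0,0,0,-68,0,0,0,0,-70,0,0,0,0,-70,0,0,0,0,-70,0]}}

```text
time: 19.87
tool_pos: [468.9, 163.7, 119.7]
tcp_rot: [3.141, -0.0, 1.275]
contact_force: [-0.5, 0.3, 0.1]
grip_width: 91.8
```

```bash
python3 -c "
from ov import *
goal(469.1,168.9,46,73)
cv2.imwrite('pics/w11.png',bot.capture('wrist')['color'][:,:,::-1])"
```

```text
t19.87 pos [468.9 163.7 119.7] yaw 73.0 F [-0.5  0.3  0.1] w91.8 -> shift [ 5.  -1.4 73.7] turn 0.0
```

View pics/w11.png

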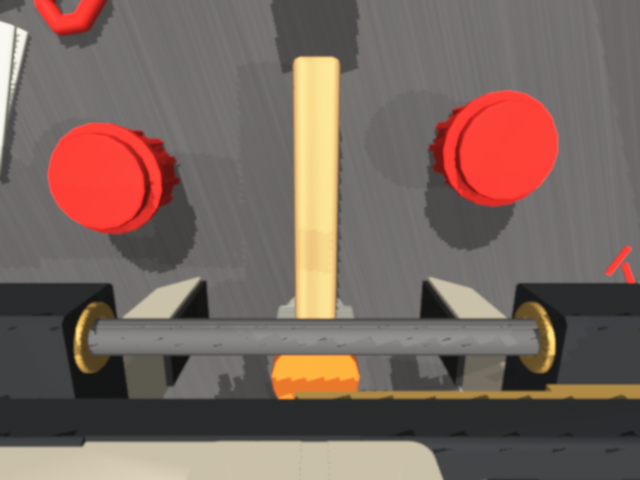

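{"fn": "play_rows", "kwargs": {"moves": [0,-7,0.8,35,0,0,-7,0.8,62,0,0,-7,0.8,73,0,255,-7,0.8,73,0,255,-7,0.8,73,0,255,-7,0.8,73,0,255,-7,0.8,73,0,255,-7,0.8,73,0]}}

```text
time: 20.58
tool_pos: [468.4, 156.9, 47.3]
tcp_rot: [3.14, -0.001, 1.275]
contact_force: [-0.6, -0.1, -0.4]
grip_width: 62.9
```

{"fn": "play_rows", "kwargs": {"moves": [255,0,0,0,0,255,0,0,0,0,255,0,0,0,0,255,0,0,0,0,255,0,0,0,0,255,0,0,0,0,255,0,0,0,0,255,0,0,0,0]}}

```text
time: 21.25
tool_pos: [467.8, 156.8, 46.4]
tcp_rot: [-3.141, -0.0, 1.275]
contact_force: [-0.1, -0.7, 0.8]
grip_width: 23.9
```

{"fn": "play_rows", "kwargs": {"moves": [255,0,0,-2,0,255,0,0,-7,0,255,0,0,-15,0,255,0,0,-30,0,255,0,0,-50,0,255,0,0,-75,0,255,0,0,-100,0,255,0,0,-125,0]}}

```text
time: 21.92
tool_pos: [467.5, 156.7, 173.1]
tcp_rot: [-3.141, -0.0, 1.275]
contact_force: [0.8, 0.2, -3.0]
grip_width: 23.8
```

{"fn": "play_rows", "kwargs": {"moves": [255,0,0,-25,0,255,0,0,-45,0,255,0,0,-58,0,255,0,0,-63,0,255,0,0,-63,0]}}

```text
time: 22.33
tool_pos: [468.2, 156.8, 235.9]
tcp_rot: [3.139, -0.001, 1.275]
contact_force: [0.3, -0.1, -4.8]
grip_width: 23.4
```

```bash
python3 -c "
from ov import *
goal(568,26.5,235,90)"
```

```text
t22.33 pos [468.2 156.8 235.9] yaw 73.0 F [ 0.3 -0.1 -4.8] w23.4 -> shift [-95.6 133.5   1.1] turn -17.0
```

{"fn": "play_rows", "kwargs": {"moves": [255,-20,27,0,-4,255,-45,60,0,-9,255,-68,93,0,-14,255,-90,120,0,-17,255,-95.5,134,8,-17,255,-95.5,134,20,-17,255,-95.5,134,20,-17,255,-95.5,134,20,-17]}}

```text
time: 23.0
tool_pos: [567.0, 26.4, 212.6]
tcp_rot: [-3.137, -0.001, 1.571]
contact_force: [0.2, 0.9, -3.8]
grip_width: 23.6
```

```bash
python3 -c "
from ov import *
goal(568,26.5,130,90)
overlay('scene',[(0,(0,255,0)),(8,(255,0,0))],290,175,90,90,6.5,'pics/o7.png',53,8)
overlay('top',[(0,(0,255,0))],310,170,80,60,7.5,'pics/o8.png',53,8)
goal(568,26.5,130,90)"
```

```text
t23.00 pos [567.   26.4 212.6] yaw 90.0 F [ 0.2  0.9 -3.8] w23.6 -> shift [ 0.   1.4 82.6] turn 0.0
0 origin [566.8 -26.6 166.6]
8 origin [566.7 -20.1 159.6]
0 origin [567.4 -26.3 167.7]
t23.10 pos [567.8  26.9 214.4] yaw 90.1 F [ 0.7 -0.1 -3.3] w24.1 -> shift [-0.4  0.3 84.4] turn 0.1
```

View pics/o7.png

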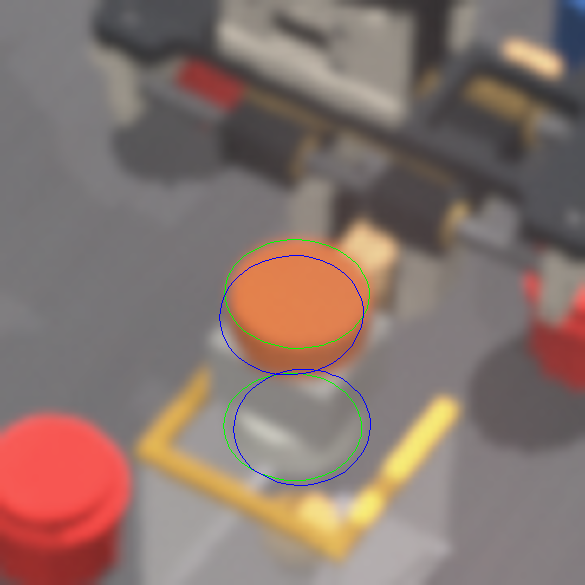

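View pics/o8.png

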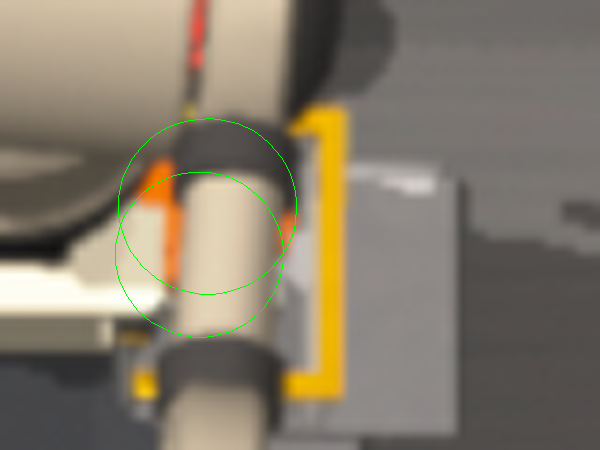

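{"fn": "play_rows", "kwargs": {"moves": [255,0,0,41.5,0,255,0,0,83,0,255,0,0,84,0,255,0,0,84,0]}}

```text
time: 23.43
tool_pos: [566.9, 27.3, 130.5]
tcp_rot: [-3.138, -0.001, 1.573]
contact_force: [-2.5, 0.9, 4.4]
grip_width: 23.9
```

```bash
python3 -c "
from ov import *
goal(568,30,129,90)
overlay('scene',[(-8,(0,255,0))],290,175,90,90,6.5,'pics/o9.png',53,8)
goal(568,30,129,90)"
```

```text
t23.43 pos [566.9  27.3 130.5] yaw 90.1 F [-2.5  0.9  4.4] w23.9 -> shift [2.7 1.1 1.5] turn 0.1
-8 origin [566.9 -31.1  92.2]
t23.48 pos [568.   27.2 132. ] yaw 90.1 F [-1.7  2.2  3. ] w23.4 -> shift [ 2.8 -0.   3. ] turn 0.1
```

View pics/o9.png

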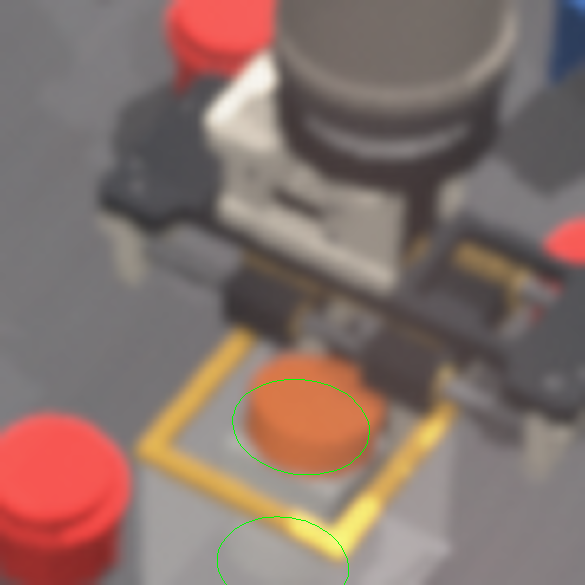

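{"fn": "play_rows", "kwargs": {"moves": [255,0,0,2,0,255,0,0,2,0]}}

```text
time: 23.65
tool_pos: [569.2, 26.9, 130.7]
tcp_rot: [3.138, -0.0, 1.572]
contact_force: [-2.7, 4.7, 3.8]
grip_width: 23.7
```

{"fn": "play_rows", "kwargs": {"moves": [255,0,0,2,0,255,0,0,2,0]}}

```text
time: 23.82
tool_pos: [569.1, 26.7, 127.6]
tcp_rot: [3.138, -0.001, 1.572]
contact_force: [0.4, 6.2, 3.5]
grip_width: 23.6
```

{"fn": "play_rows", "kwargs": {"moves": [255,0,0,-20,0,255,0,0,-50,0,255,0,0,-85,0,255,0,0,-105,0,255,0,0,-108,0,255,0,0,-108,0]}}

```text
time: 24.32
tool_pos: [568.7, 25.8, 235.0]
tcp_rot: [3.139, 0.001, 1.571]
contact_force: [-0.6, -0.8, -4.0]
grip_width: 23.4
```

```bash
python3 -c "
from ov import *
goal(468.4,160,235,73)
overlay('scene',[(0,(0,255,0)),(-12,(255,0,0))],290,175,90,90,6.5,'pics/o10.png',53,8)"
```

```text
t24.32 pos [568.7  25.8 235. ] yaw 90.0 F [-0.6 -0.8 -4. ] w23.4 -> shift [ 134.2 -100.3   -0.3] turn 17.0
0 origin [568.9 -27.2 189.1]
-12 origin [568.9 -35.  201. ]
```

View pics/o10.png

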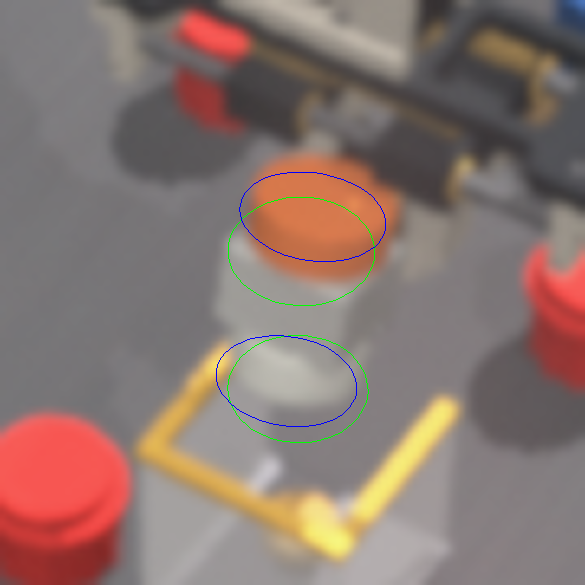

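{"fn": "play_rows", "kwargs": {"moves": [255,25,-18,0,3,255,55,-40,0,8,255,85,-62,0,13,255,112,-82,20,17,255,134,-100,50,17,255,134,-100,90,17,255,134,-100,130,17,255,134,-100,165,17]}}

```text
time: 25.03
tool_pos: [465.6, 160.3, 65.7]
tcp_rot: [-3.138, 0.002, 1.276]
contact_force: [0.8, 0.4, -3.3]
grip_width: 23.8
```

{"fn": "play_rows", "kwargs": {"moves": [255,0,0,8,0,255,0,0,15,0,255,0,0,20,0,255,0,0,24,0,255,0,0,26,0,255,0,0,28,0,255,0,0,29,0,255,0,0,29,0]}}

```text
time: 25.7
tool_pos: [468.8, 160.3, 41.2]
tcp_rot: [3.14, -0.001, 1.275]
contact_force: [0.0, -1.1, -1.1]
grip_width: 23.9
```

{"fn": "play_rows", "kwargs": {"moves": [255,0,0,1.5,0,255,0,0,1.5,0,0,0,0,1.5,0,0,0,0,1.5,0,0,0,0,1.5,0,0,0,0,1.5,0,0,0,0,1.5,0,0,0,0,1.5,0]}}

```text
time: 26.37
tool_pos: [468.1, 160.3, 39.0]
tcp_rot: [3.142, -0.0, 1.275]
contact_force: [0.6, 0.1, 0.7]
grip_width: 59.2
```

{"fn": "play_rows", "kwargs": {"moves": [0,0,0,0,0,0,0,0,-5,0,0,0,0,-35,0,0,0,0,-70,0,0,0,0,-79,0,0,0,0,-79,0,0,0,0,-79,0]}}

```text
time: 26.95
tool_pos: [468.0, 160.3, 118.1]
tcp_rot: [3.141, -0.001, 1.275]
contact_force: [-0.9, -0.0, -0.1]
grip_width: 91.8
```

```bash
python3 -c "
from ov import *
goal(469.1,168.9,46,73)
cv2.imwrite('pics/w12.png',bot.capture('wrist')['color'][:,:,::-1])"
```

```text
t26.95 pos [468.  160.3 118.1] yaw 73.0 F [-0.9 -0.  -0.1] w91.8 -> shift [ 8.5 -1.6 72.1] turn 0.0
```

View pics/w12.png

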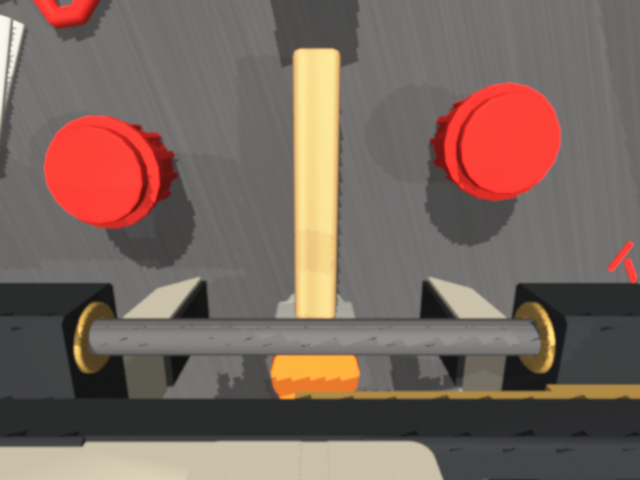

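```bash
python3 -c "
from h import *
o=bot.get_obs();c=bot.capture('wrist')
e=wbp(c,o,(316.5,50),46);m=wbp(c,o,(316.5,300),46)
u=np.array([np.cos(np.radians(73)),np.sin(np.radians(73))]);v=np.array([u[1],-u[0]])
p=o['tool_pos'][:2]
print('d=',165-(e-p)@u,'lat',(e-p)@v,(m-p)@v)
goal(468,160.3,45,73)"
```

```text
d= 56.185516042379305 lat 0.4069887236590889 0.7298340006575248
t27.05 pos [467.2 160.1 116.8] yaw 73.0 F [-0.6 -0.5 -0.9] w91.8 -> shift [ 0.5  0.9 71.8] turn 0.0
```

{"fn": "play_rows", "kwargs": {"moves": [0,4,0.6,35,0,0,4,0.6,62,0,0,4,0.6,71.5,0,255,4,0.6,71.5,0,255,4,0.6,71.5,0,255,4,0.6,71.5,0,255,4,0.6,71.5,0,255,4,0.6,71.5,0]}}

```text
time: 27.72
tool_pos: [470.5, 164.0, 47.6]
tcp_rot: [3.14, -0.001, 1.275]
contact_force: [0.4, -1.2, -0.8]
grip_width: 62.8
```

{"fn": "play_rows", "kwargs": {"moves": [255,0,0,0,0,255,0,0,0,0,255,0,0,0,0,255,0,0,0,0,255,0,0,0,0,255,0,0,0,0,255,0,0,0,0,255,0,0,0,0]}}

```text
time: 28.38
tool_pos: [469.8, 163.9, 46.4]
tcp_rot: [-3.142, -0.0, 1.275]
contact_force: [-0.9, 0.1, 0.1]
grip_width: 23.8
```

{"fn": "play_rows", "kwargs": {"moves": [255,0,0,-2,0,255,0,0,-7,0,255,0,0,-15,0,255,0,0,-30,0,255,0,0,-50,0,255,0,0,-75,0,255,0,0,-100,0,255,0,0,-125,0]}}

```text
time: 29.05
tool_pos: [469.4, 163.9, 173.1]
tcp_rot: [-3.141, -0.0, 1.275]
contact_force: [0.3, 0.2, -3.1]
grip_width: 23.9
```

{"fn": "play_rows", "kwargs": {"moves": [255,0,0,-25,0,255,0,0,-50,0,255,0,0,-70,0,255,0,0,-83,0,255,0,0,-88,0,255,0,0,-88,0]}}

```text
time: 29.55
tool_pos: [470.0, 164.0, 260.8]
tcp_rot: [3.139, -0.001, 1.275]
contact_force: [-0.6, 0.6, -4.0]
grip_width: 23.6
```

```bash
python3 -c "
from ov import *
h=np.array([470.8,-323.6]);a=np.radians(100.4)
p=h+60*np.array([np.cos(a),np.sin(a)]);print(p)
goal(*p,258,100.4)
bot.get_obs()
c=bot.capture('top')['color'][:,:,::-1];cv2.imwrite('pics/t13.png',c)"
```

```text
[ 459.96885128 -264.58571175]
t29.55 pos [470.  164.  260.8] yaw 73.0 F [-0.6  0.6 -4. ] w23.6 -> shift [-412.9  115.4    2.5] turn -27.4
```

View pics/t13.png

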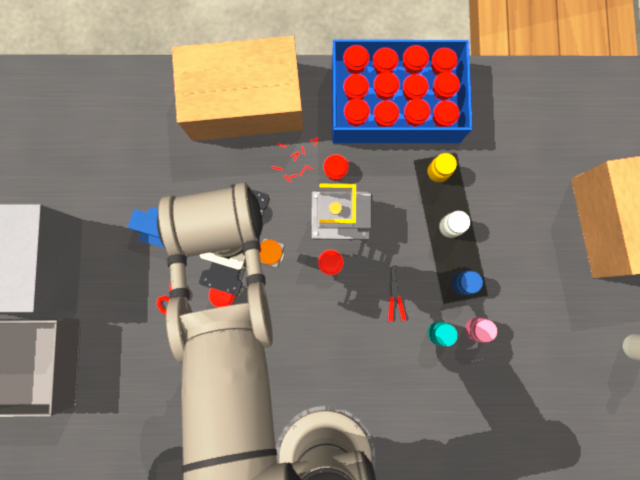

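{"fn": "play_rows", "kwargs": {"moves": [255,-20,5,0,-1,255,-50,14,0,-3,255,-85,24,0,-6,255,-120,34,0,-8,255,-155,43,0,-10,255,-190,53,0,-13,255,-225,63,0,-15,255,-260,73,0,-18]}}

```text
time: 30.27
tool_pos: [462.6, -107.5, 258.0]
tcp_rot: [-3.139, -0.001, 1.591]
contact_force: [0.3, 0.0, -2.7]
grip_width: 23.4
```

```bash
python3 -c "
from ov import *
goal(460,-264.6,190,100.4)"
```

```text
t30.27 pos [ 462.6 -107.5  258. ] yaw 91.1 F [ 0.3  0.  -2.7] w23.4 -> shift [-157.1   -5.6   67.8] turn -9.3
```

{"fn": "play_rows", "kwargs": {"moves": [255,-35,-1,0,-2,255,-70,-2,0,-4,255,-100,-3,0,-6,255,-128,-4,10,-8,255,-146,-5,25,-9.3,255,-155,-5,40,-9.3,255,-155,-5,50,-9.3,255,-155,-5,50,-9.3]}}

```text
time: 30.93
tool_pos: [459.9, -260.0, 205.8]
tcp_rot: [-3.137, -0.006, 1.75]
contact_force: [-0.4, 0.9, -3.4]
grip_width: 23.9
```

{"fn": "play_rows", "kwargs": {"moves": [255,0,0,0,0,255,0,0,0,0]}}

```text
time: 31.1
tool_pos: [461.9, -260.3, 209.8]
tcp_rot: [3.141, -0.0, 1.752]
contact_force: [-0.3, -0.9, -2.2]
grip_width: 23.6
```

```bash
python3 -c "
from ov import *
goal(460,-264.6,190,100.4)
overlay('scene',[(0,(0,255,0)),(8,(255,0,0))],170,280,140,110,5.5,'pics/o11.png',60,8)
overlay('top',[(0,(0,255,0))],390,180,130,120,5,'pics/o12.png',60,8)
goal(460,-264.6,190,100.4)
"
```

```text
t31.10 pos [ 461.9 -260.3  209.8] yaw 100.4 F [-0.3 -0.9 -2.2] w23.6 -> shift [-3.9 -2.7 19.8] turn 0.0
0 origin [ 472.8 -319.3  163.8]
8 origin [ 471.6 -312.9  155.9]
0 origin [ 473.  -319.5  164.2]
t31.20 pos [ 462.2 -260.6  210.4] yaw 100.4 F [ 0.1 -0.4 -3.2] w23.8 -> shift [-3.5 -2.9 20.4] turn 0.0
```

View pics/o11.png

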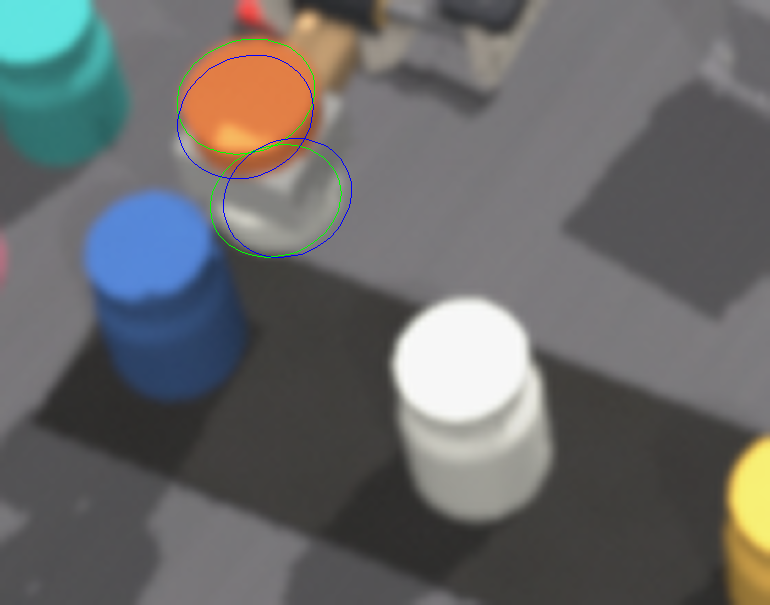

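View pics/o12.png

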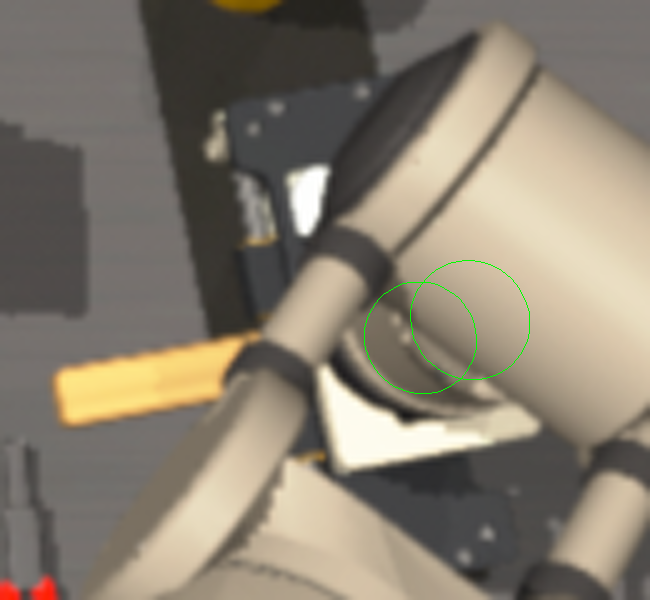

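```bash
python3 -c "
from ov import *
t=bot.capture('top');s=bot.capture('scene')
w1=bp(t,(212/3.6+400,294/3.6+140),89);b1=bp(t,(258/3.6+400,511/3.6+140),84)
w2=bp(s,(462/5.5+170,360/5.5+280),89);b2=bp(s,(148/5.5+170,247/5.5+280),84)
print(w1,b1,(w1+b1)/2,w2,b2,(w2+b2)/2)
h1=bp(s,(248/5.5+170,97/5.5+280),209.8-46+70);print('head top s',h1)
"
```

```text
[ 539.11066193 -309.8275525 ] [ 401.71422976 -335.21065164] [ 470.41244585 -322.51910207] [ 541.59536431 -307.30833329] [ 404.39095562 -332.31481247] [ 472.99315997 -319.81157288]
head top s [ 475.20779954 -319.73471584]
```

{"fn": "play_rows", "kwargs": {"moves": [255,-1.2,-2.5,15,0,255,-1.2,-2.5,40,0,255,-1.2,-2.5,65,0,255,-1.2,-2.5,90,0,255,-1.2,-2.5,112,0,255,-1.2,-2.5,130,0,255,-1.2,-2.5,145,0,255,-1.2,-2.5,148,0]}}

```text
time: 31.97
tool_pos: [458.6, -261.8, 59.5]
tcp_rot: [-3.139, -0.003, 1.752]
contact_force: [-0.4, 0.3, -3.1]
grip_width: 23.6
```

{"fn": "play_rows", "kwargs": {"moves": [255,0,0,0,0,255,0,0,0,0]}}

```text
time: 32.13
tool_pos: [460.0, -263.0, 62.4]
tcp_rot: [3.141, 0.001, 1.752]
contact_force: [-0.8, -0.2, -3.7]
grip_width: 23.7
```

```bash
python3 -c "
from ov import *
goal(461,-262,50,100.4)
overlay('scene',[(0,(0,255,0))],170,280,140,110,5.5,'pics/o13.png',60,8)
"
```

```text
t32.13 pos [ 460.  -263.    62.4] yaw 100.4 F [-0.8 -0.2 -3.7] w23.7 -> shift [ 0.9  1.1 12.4] turn -0.0
0 origin [ 470.9 -322.1   16.4]
```

View pics/o13.png

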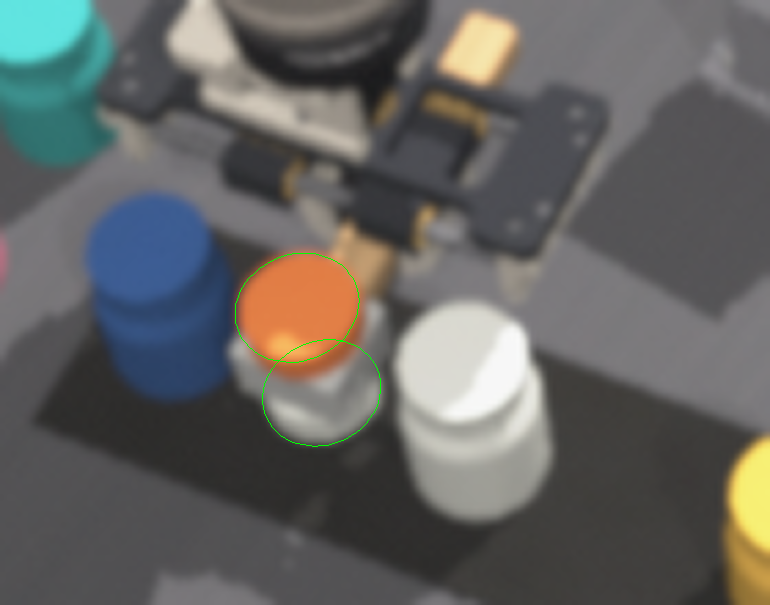

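```bash
python3 -c "
from ov import *
s=bot.capture('scene')
f=lambda p,z:bp(s,((p[0]+.5)/5.5-.5+170,(p[1]+.5)/5.5-.5+280),z)
h=f((301,307),86.4);w=f((463,361),89);b=f((150,248),84)
m=(w+b)/2;d=(w-b)/np.linalg.norm(w-b);print(h,w,b,m,'along',(h-m)@d,'perp',(h-m)@[-d[1],d[0]],np.degrees(np.arctan2(d[1],d[0])))
"
```

```text
[ 472.34871857 -321.29005118] [ 540.86827334 -307.13876533] [ 403.93219641 -331.93530265] [ 472.40023488 -319.53703399] along -0.3630503463730628 perp -1.715784848206539 10.263961669085354
```

{"fn": "play_rows", "kwargs": {"moves": [255,0.8,0,5,0,255,0.8,0,9,0,255,0.8,0,11,0,255,0.8,0,11,0]}}

```text
time: 32.57
tool_pos: [459.2, -261.9, 50.5]
tcp_rot: [-3.142, -0.0, 1.751]
contact_force: [-1.2, 0.4, -1.4]
grip_width: 24.0
```

{"fn": "play_rows", "kwargs": {"moves": [255,0,0,1,0,255,0,0,1,0]}}

```text
time: 32.73
tool_pos: [459.3, -261.8, 50.2]
tcp_rot: [3.141, 0.0, 1.751]
contact_force: [-0.8, 3.2, 6.2]
grip_width: 23.7
```

{"fn": "play_rows", "kwargs": {"moves": [255,0,0,-0.6,0,255,0,0,-0.6,0,0,0,0,-0.6,0,0,0,0,-0.6,0,0,0,0,-0.6,0,0,0,0,-0.6,0,0,0,0,-0.6,0,0,0,0,-0.6,0]}}

```text
time: 33.4
tool_pos: [459.3, -262.1, 50.0]
tcp_rot: [3.141, 0.0, 1.751]
contact_force: [0.0, 0.3, 0.3]
grip_width: 59.2
```

{"fn": "play_rows", "kwargs": {"moves": [0,0,0,0,0,0,0,0,0,0,0,0,0,-10,0,0,0,0,-40,0,0,0,0,-80,0,0,0,0,-120,0,0,0,0,-150,0,0,0,0,-150,0]}}

```text
time: 34.07
tool_pos: [461.7, -263.8, 207.5]
tcp_rot: [3.133, 0.01, 1.751]
contact_force: [1.0, -0.0, 0.3]
grip_width: 91.5
```

Back the arm off sideways for a clear view.

{"fn": "play_rows", "kwargs": {"moves": [0,30,0,0,0,0,70,0,0,0,0,110,0,0,0,0,150,0,0,0,0,190,0,0,0,0,230,0,0,0,0,260,0,0,0,0,260,0,0,0]}}

```text
time: 34.73
tool_pos: [410.6, -1.9, 200.3]
tcp_rot: [-3.141, -0.002, 1.756]
contact_force: [-0.2, -0.3, -0.0]
grip_width: 91.7
```

```bash
python3 -c "
from ov import *
goal(460,-260,200,100)
s=bot.capture('scene')['color'][280:390,170:310,::-1];cv2.imwrite('pics/s14.png',cv2.resize(s,None,fx=5.5,fy=5.5,interpolation=cv2.INTER_CUBIC))
t=bot.capture('top')['color'][:,:,::-1];cv2.imwrite('pics/t14.png',t)
cv2.imwrite('pics/t14c.png',cv2.resize(t[190:310,390:520],None,fx=5,fy=5,interpolation=cv2.INTER_CUBIC))
"
```

```text
t34.73 pos [410.6  -1.9 200.3] yaw 100.6 F [-0.2 -0.3 -0. ] w91.7 -> shift [-2.628e+02  1.100e+00 -2.000e-01] turn 0.6
```

View pics/s14.png

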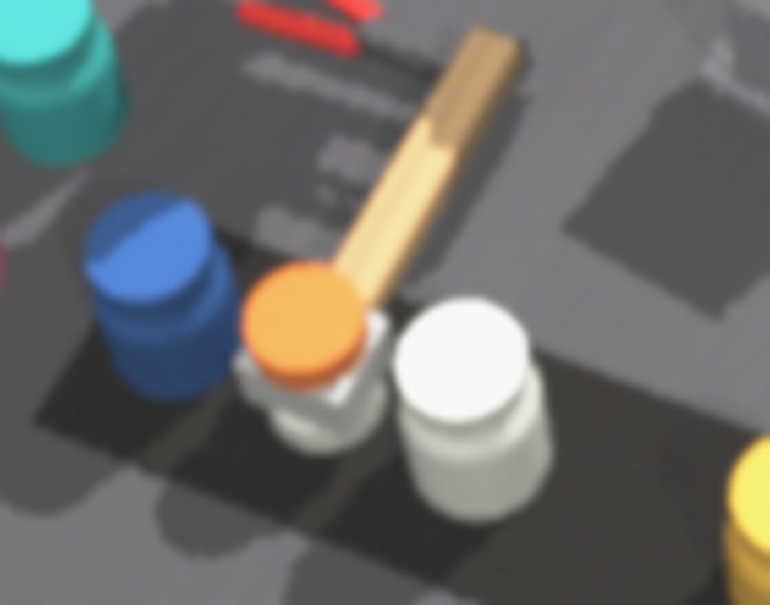

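View pics/t14c.png

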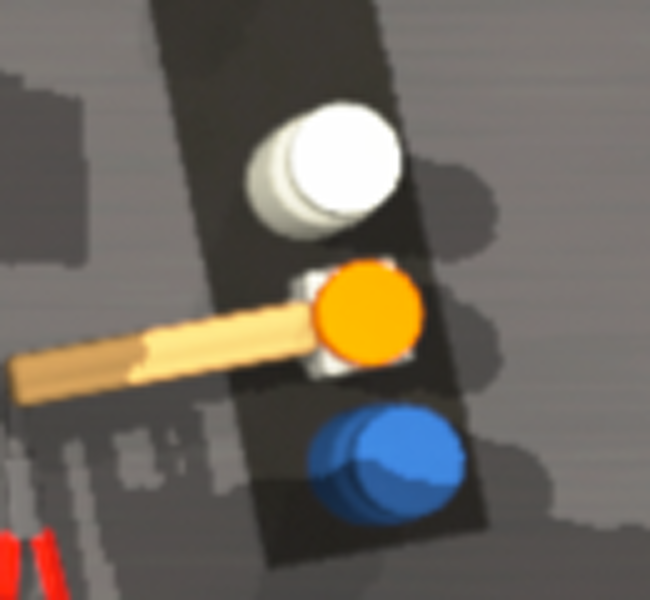

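View pics/t14.png

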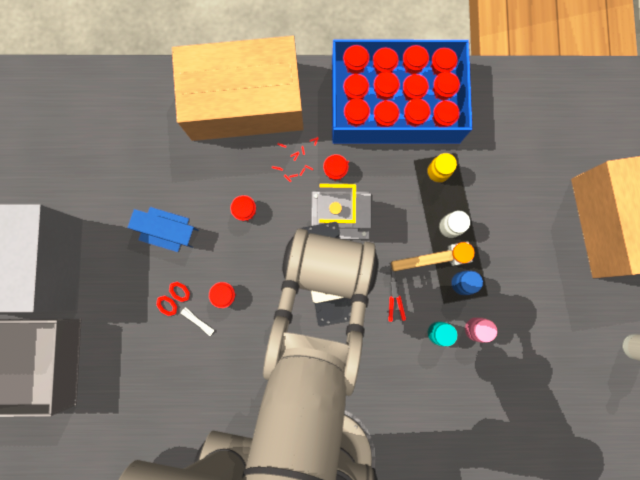

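```bash
python3 -c "
from ov import *
s=bot.capture('scene');t=bot.capture('top')
f=lambda p,z:bp(s,((p[0]+.5)/5.5-.5+170,(p[1]+.5)/5.5-.5+280),z)
g=lambda p,z:bp(t,((p[0]+.5)/5-.5+390,(p[1]+.5)/5-.5+190),z)
for F,h,w,b in((f,(305,318),(463,360),(150,247)),(g,(369,313),(346,158),(410,458))):
  h=F(h,74);w=F(w,89);b=F(b,84)
  m=(w+b)/2;d=(w-b)/np.linalg.norm(w-b);print(h,w,b,m,'along %.1f perp %.1f'%((h-m)@d,(h-m)@[-d[1],d[0]]))
"
```

```text
[ 470.88172314 -319.79117263] [ 540.61019247 -306.79728933] [ 403.63197614 -331.58898752] [ 472.12108431 -319.19313843] along -1.3 perp -0.4
[ 470.32060718 -321.64460336] [ 540.19125527 -309.662389  ] [ 403.39567427 -335.12490533] [ 471.79346477 -322.39364716] along -1.3 perp 1.0
```

```bash
python3 -c "
from ov import *
a=cv2.imread('pics/scene0.png');b=bot.capture('scene')['color'][:,:,::-1];cv2.imwrite('pics/s15.png',b)
o=np.hstack([cv2.resize(x[220:320,285:375],None,fx=4.4,fy=4.4,interpolation=cv2.INTER_CUBIC) for x in(a,b)]);cv2.imwrite('pics/cmp.png',o)"
```

```text
(no output)
```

View pics/cmp.png

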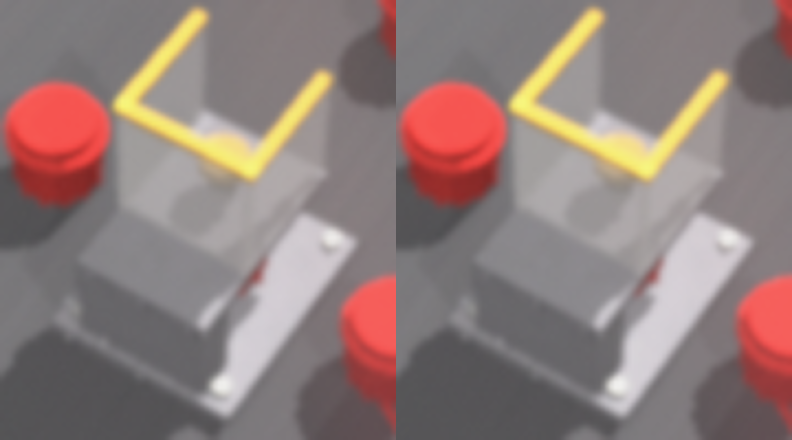

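View pics/s15.png

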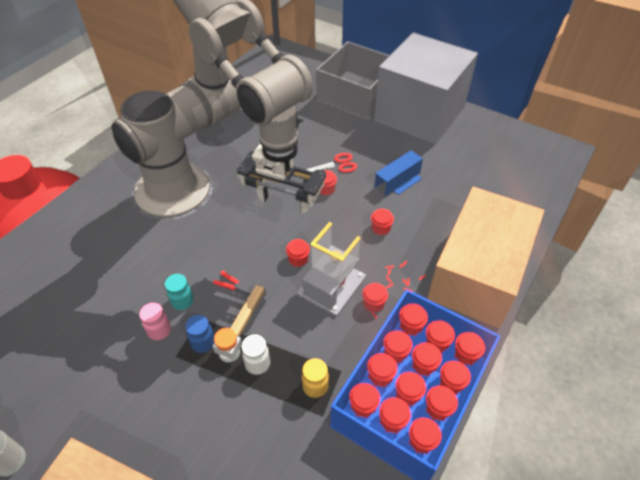

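The mallet stands between the blue and white jars, the bystanders look unmoved, and the punch is back up. The gripper is clear, so I am handing the job in.

```bash
python3 -c "
from plant import bot
print(bot.close_job())"
```

```text
the job is handed in; nothing more can be done
None
```

I finished the job and handed it in at about 35 s, but I could not confirm that the punch went fully down or marked the cap.

- **Pull and grip:** I pulled the mallet out of the sleeve by its head, set it down, and regripped it by the handle.
- **Blows:** I struck the punch three times at up to about 0.5 m/s, not once. After each blow the mallet had turned 9–15° upwards in the fingers, so I set it down and regripped it level.
- **Was the punch fully down?** The evidence is mixed:
    - **Second blow:** the tool went about 10 mm past the bottom-out height. The estimated face height matched 20 mm of travel to within about 2 mm.
    - **Third blow:** a slow push afterwards showed only about 7 N on the punch because the handle slipped in the grip. That is less than the 9 N needed to hold it down, so full travel depends on the impact itself.
    - **Mark on the cap:** it is not visible to any camera.
- **Placing:** The mallet stands on its white face on the mat, released, with its handle square to the row of jars. It is 1.3 mm from midway between the white and blue jars and within 1 mm of their line, and both cameras agree to about 1.5 mm.
- **Everything else:** In the last pictures the jars, caps, cutters and scissors look unmoved, and the gripper was clear of everything.

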